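Clear the crate lid and hold it open

ROBOT

A 6-joint arm with a two-finger parallel gripper is mounted at the origin on the work surface. World frame = base frame: x ahead of the robot, y to its left, z up, the work surface at z = 0. Lengths are in m, angles in rad, forces in N, time in s.
With the tool pointing down it reaches from about 0.25 to 0.8 m from the base axis. Payload 8.5 kg.
Tool frame: the origin (TCP) lies midway between the tips of the shut fingers; the grasp point (between the pads) lies 19 mm behind it; z points along the fingers, y is the direction in which the jaws open and shut (so a half turn about z gives the same grasp; the last joint's range is limited). The gripper opens to 85 mm and grips with 20 to 120 N. Pads are 22 mm wide; open, the fingers measure 114 mm over their backs; the gripper's body (76 mm by 85 mm) begins 54 mm behind the grasp point. The pads swing forward as they close: fully open they stand 13 mm farther back than shut.
Start: joints at [-1.187, 0.238, -0.013, 1.319, 0, 1.571], TCP at [0.197, -0.487, 0.231] pointing down, gripper open.
Joint ranges: [-2.66, 2.66], [-1.03, 1.9], [-1.14, 1.46], [-1.82, 2.27], [-1.45, 1.34], [-3.14, 3.14]. Speed limits (rad/s): [2.22, 2.22, 2.79, 3.14, 3.14, 3.14].

INTERFACE

Orientations are given as a rotation vector (axis times angle).
In Python, from plant import state, capture, camera_info, sign_off gives the robot as it stands.
- The arm moves only by the tool arm_command, never from a script. Its argument "commands" is a list of rows, each a list of 5 numbers: the shift along the tool's x, y, z in cm, then the turn about the tool's z in degrees, then the closure, from -1 (fully open) to 1 (shut). In form: [[x, y, z, twist, claw], ...]. A call has 1 to 12 rows; each row shifts and turns the commanded pose from where the row before left it, along the tool's axes as they then stand; what a row does not reach is not made up. A row lasts 1/10 s, in which the tool goes at most 50 mm and 8.59 degrees, less where a joint would pass 70% of its speed; a pose out of reach is approached as far as the arm can. A call is refused whole if a number of a shift passes 5 or a number of a turn 8.59, either way. A call with a gripper value outside its range is refused whole. The fingers move at their own pace and stop on an object; the grip force is fixed at half the most. Time passes only in rows, so rows that do not move let the fingers close. It gives the time, the measured TCP pose, the force and the opening at its end, in the units of the state.
- state(): the state, without advancing time (a new reading comes with each control period).
- capture(name): name is "side" or "top"; returns the picture (420x560x3 uint8, red, green, blue); there is no depth.
- camera_info(name): a dict with "fov_y" (degrees; the focal length in pixels is half the picture's height over the tangent of half this angle, whatever the lens; pixels are square), "cx", "cy" (the principal point, pixels), "D" ([k1, k2, p1, p2, k3] as OpenCV has them; the pictures are not rectified), "extrinsics" (4x4, takes a point from world to camera coordinates). Camera axes: x right, y down, z forward; pixel columns grow to the right and rows downward; lengths in m; the calibration is good to about 2 mm. A picture is of the moment at which its call begins. camera_info takes no time and is no camera call.
- sign_off(): hands the job in, once; it reports no verdict.
The state is a dict: "time_s": time; "q": joint angles; "joint_vel": joint speeds; "tau": joint torques, N m; "tool_pos": TCP position; "orientation": TCP orientation; "wrist_force": force on the tool from outside, world axes, zero at the start; "ft_torque": the same for the moment, N m; "width": finger opening in m.
Only numpy, scipy, OpenCV 4.12 (cv2) and the standard library are available. Lean on these libraries where they do the work, as an engineer would, in place of code of your own. Each camera call takes 0.05 s, during which the arm holds its last target.

TASK

Two closed tins, one red and one yellow, stand on the lid of the teal crate of coconuts: stack both, in either order, squarely and edge to edge on the green tin on the wooden board, making one straight column of three, setting each down rather than dropping it and leaving the green tin where it is. Then take the crate's lid by its steel bar handle, raise it to 45 degrees from shut (half way to upright) and finish while still holding it there in the gripper, quite still, because it falls shut if let go. Leave the other things on the table where they are.

Things in the scene. Friction and masses are not known exactly. Their poses are not given: they have to be found in the camera images.
- crate: Teal plastic crate, fixed to the table, 200 (x) x 260 (y) x 130 mm high, with trimmed coconuts in it. Origin at the centre of its underside; its z is up, its -x side is the front (roughly towards the robot), yaw within 0.3 rad. The lid (200 x 260 x 8 mm, about 0.4 kg) lies flat on its rim, hinged along the top of its far (+x) side; the lid's upper face is 138 mm above the table when shut. Two tins stand on the lid at the start.
- lid (a joint): Angle of the crate's lid in rad: 0 shut (flat), growing as the front edge is raised; it stops at 1.35. Nearly frictionless: it falls shut from any angle unless held. 45 degrees is 0.785.
- lid_handle (a point): Centre of the round steel bar of the lid's handle: 12 mm thick, 110 mm long, parallel to the hinge (the crate's y), on two end posts. Its axis is 40 mm above the lid's upper face, 30 mm in from the front edge; when the lid is shut it is 178.5 mm above the table. It turns with the lid; in the plane across the hinge it lies 170 mm in front of and 48 mm above the hinge point when shut. Its axes are those of the lid (with the lid shut the crate's).
- lid_hinge (a point): Middle of the lid's hinge line, at the top of the crate's far side, 130.5 mm above the table, fixed. The hinge line runs along the crate's y.
- board: Wooden pallet board, fixed to the table, 15 mm thick, 240 (x) x 190 (y) mm. The green tin stands near its origin, which is on the table under a point 15 mm on the robot's side (-x) of the board's centre.
- tin_base: Green closed tin with a brass lid, standing on the board, the bottom of the column: 90 (x) x 60 (y) x 50 mm high, about 0.4 kg, loose. Origin at the centre of its underside, z up.
- tin_red: Red closed tin with a brass lid, 90 (x) x 60 (y) x 50 mm high, 0.2 to 0.4 kg, standing on the crate's lid at the start, its long side roughly along the crate's x. Origin at the centre of its underside, z up. A half turn about z makes no difference.
- tin_yellow: Yellow closed tin, same size and weight range as the red one, beside it on the crate's lid with 50 to 80 mm between them. Origin at the centre of its underside, z up.
- tape: Bystander: roll of amber tape lying flat on the board beyond the green tin, 64 mm across, 40 mm high; origin at the centre of its underside.
- bottle: Bystander: clear water bottle, 60 mm across, 190 mm high, standing behind the work; origin at the centre of its underside.
- mug: Bystander: blue mug, 76 mm across, 85 mm high, on the left; origin at the centre of its underside.
- scraper: Bystander: spatula with a wooden handle, 240 mm long, lying on the right; it lies along its x.
- brush: Bystander: brush, 200 mm long, lying on the left, in front of the mug; it lies along its x.
- bowl: Bystander: dark coconut-shell bowl, 110 mm across, 45 mm high, at the back left; origin at the centre of its underside.
- jar: Bystander: glass jar with a red cap, 64 mm across, 90 mm high, at the back right; origin at the centre of its underside.

How it is judged:
By the outcome, as a careful person would: the job done as asked, in the order asked, and still so for the second after the job is handed in, while the arm keeps its last pose, push and grip.
It also fails if it takes over 72 s, if anything falls off the work surface, if the arm or the gripper's body presses on something with over 40 N, if the wrist force passes 120 N, or if a joint passes its speed limit or range.

## Working session

There is one attempt and no reset: what is moved stays moved. The work goes in short steps, Python scripts to look and compute and a tool call to move; the robot and the scene stay as the last step left them, time stands still between calls to the robot, and variables do not carry over. Pictures are saved under pics/ and viewed, and the job is handed in when it is done.

Besides the shell and the picture viewer there is one more tool, called by a JSON object that holds its "api" and its "payload". arm_command: Moves the arm, as the interface text tells. Its arguments: {"type":"object","properties":{"commands":{"type":"array","items":{"type":"array","items":{"type":"number"}}}},"required":["commands"]}

```bash
mkdir -p pics; ls
cat > h.py <<'E'
import numpy as np,cv2
from plant import state,capture,camera_info,sign_off
def cam(n):
    c=camera_info(n);E=np.array(c['extrinsics']);f=210/np.tan(np.radians(c['fov_y'])/2)
    K=np.array([[f,0,c['cx']],[0,f,c['cy']],[0,0,1.]]);return K,np.array(c['D'],float),E
def proj(n,P):
    K,D,E=cam(n);r=cv2.Rodrigues(E[:3,:3])[0]
    return cv2.projectPoints(np.array(P,float).reshape(-1,1,3),r,E[:3,3],K,D)[0].reshape(-1,2)
def ray(n,uv):
    K,D,E=cam(n);u=cv2.undistortPoints(np.array(uv,float).reshape(-1,1,2),K,D).reshape(-1,2)
    d=np.c_[u,np.ones(len(u))]@E[:3,:3];d/=np.linalg.norm(d,axis=1)[:,None]
    return -E[:3,:3].T@E[:3,3],d
def onz(n,uv,z):
    o,d=ray(n,uv);return o+d*((z-o[2])/d[:,2])[:,None]
def tri(uva,uvb,a='top',b='side'):
    o1,d1=ray(a,uva);o2,d2=ray(b,uvb);out=[]
    for x,y in zip(d1,d2):
        s=np.linalg.lstsq(np.c_[x,-y],o2-o1,rcond=None)[0];p=o1+s[0]*x;q=o2+s[1]*y
        out.append(np.r_[(p+q)/2,np.linalg.norm(p-q)])
    return np.array(out)
def snap(n,name):
    im=capture(n);cv2.imwrite(f'pics/{name}.png',im[:,:,::-1]);return im
def crop(name,x,y,w,h,s,out):
    im=cv2.imread(f'pics/{name}.png')[y:y+h,x:x+w];cv2.imwrite(f'pics/{out}.png',cv2.resize(im,None,fx=s,fy=s,interpolation=cv2.INTER_CUBIC))
E
python3 - <<'E'
from h import *
np.set_printoptions(precision=4,suppress=True)
snap('top','top0');snap('side','side0');print(state())
for n in('top','side'):
    print(cam(n)); print(ray(n,[[280,210]]))
E
```

```text
pics
{'time_s': 0.1, 'q': array([-1.187 ,  0.2387, -0.0141,  1.3192, -0.    ,  1.5708]), 'joint_vel': array([-0.0015, -0.0001,  0.0009,  0.0009,  0.0019, -0.0002]), 'tau': array([ -0.001 , -53.9722,  34.6997,   0.0134,  -0.0001,  -0.    ]), 'tool_pos': array([ 0.1964, -0.4865,  0.2308]), 'orientation': array([-3.0827, -0.5989,  0.0004]), 'wrist_force': array([ 0.4864,  0.5126, -0.4131]), 'ft_torque': array([-0.0194,  0.0218, -0.0227]), 'width': 0.08533392307049255}
(array([[387.8109,   0.    , 277.6623],
       [  0.    , 387.8109, 213.2096],
       [  0.    ,   0.    ,   1.    ]]), array([-0.0249,  0.    ,  0.    ,  0.    ,  0.    ]), array([[-0.0015, -1.    ,  0.0005,  0.0079],
       [-0.9879,  0.0014, -0.1554,  0.5501],
       [ 0.1554, -0.0007, -0.9879,  1.1616],
       [ 0.    ,  0.    ,  0.    ,  1.    ]]))
(array([0.3629, 0.008 , 1.2329]), array([[ 0.1635, -0.0068, -0.9865]]))
(array([[455.3281,   0.    , 280.7057],
       [  0.    , 455.3281, 200.3369],
       [  0.    ,   0.    ,   1.    ]]), array([-0.0548,  0.    ,  0.    ,  0.    ,  0.    ]), array([[-0.9468, -0.3218,  0.0027,  0.5035],
       [-0.2054,  0.5981, -0.7747,  0.2022],
       [ 0.2477, -0.734 , -0.6323,  1.4833],
       [ 0.    ,  0.    ,  0.    ,  1.    ]]))
(array([0.1508, 1.1299, 1.0933]), array([[ 0.2447, -0.7207, -0.6486]]))
```

View pics/top0.png

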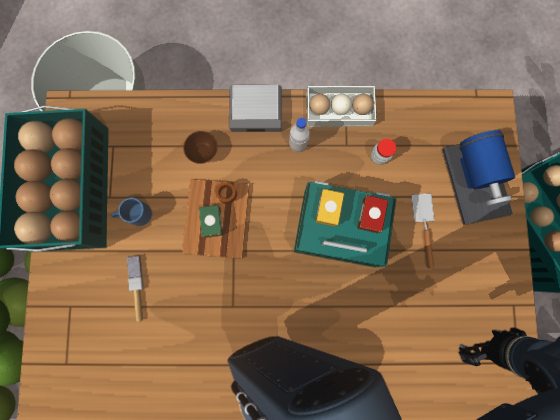

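View pics/side0.png

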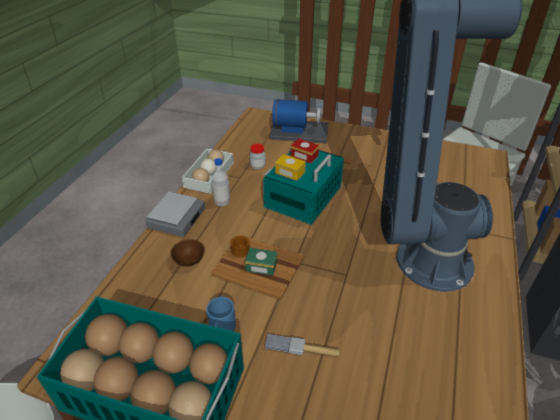

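The top view shows the crate at about (345,222), the yellow tin at (330,207), the red tin at (374,213) and the green tin at (210,221). I'll enlarge these.

Run:
```python
from h import *
crop('top0',285,170,130,100,6,'c1');crop('top0',170,170,100,100,6,'c2')
crop('side0',255,130,110,95,7,'c3');crop('side0',205,225,110,80,7,'c4')
```

```text
(no output)
```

View pics/c1.png

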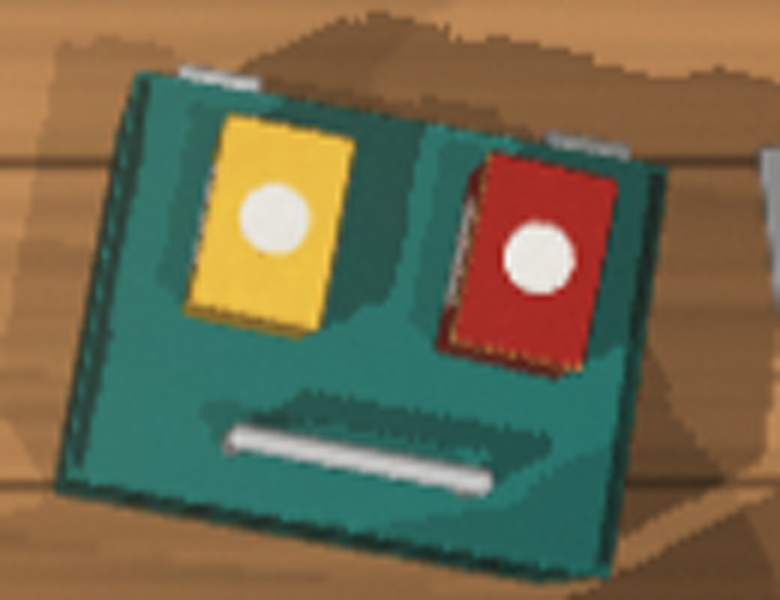

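View pics/c2.png

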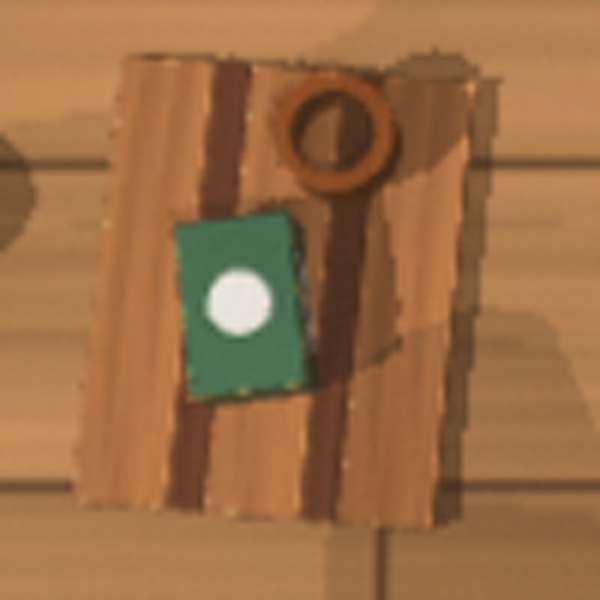

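View pics/c3.png

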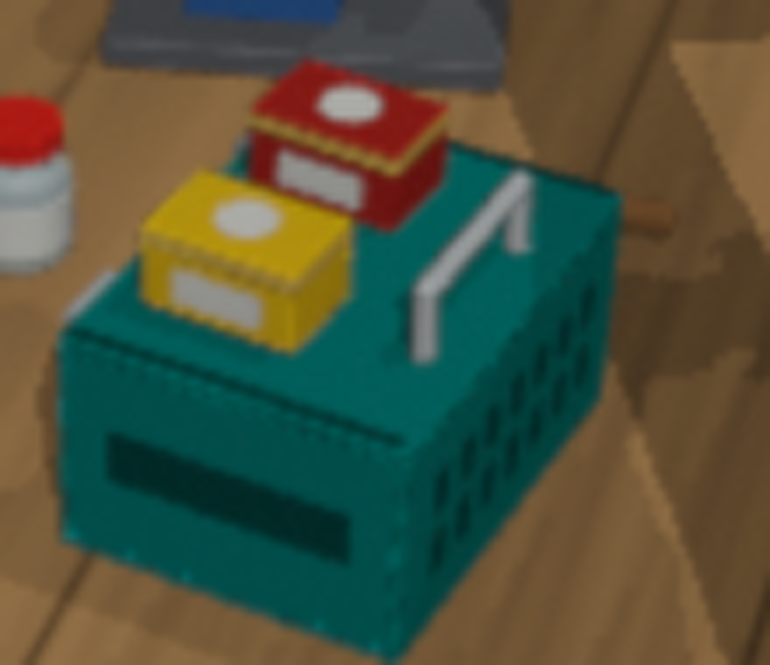

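View pics/c4.png

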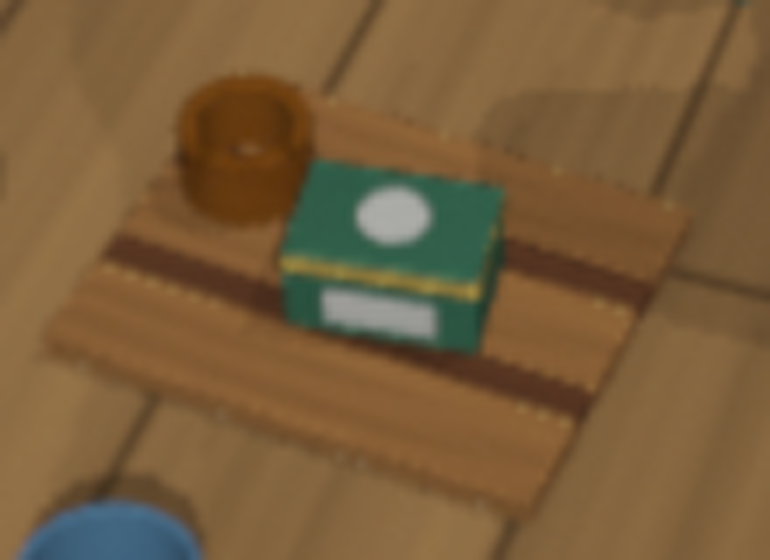

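```bash
cat > fit.py <<'E'
from h import *
from scipy.optimize import least_squares
def un(p,x0,y0,s): return (np.array(p,float)+.5)/s-.5+[x0,y0]
def rect(v,L=.09,W=.06):
    x,y,z,a=v;c,s=np.cos(a),np.sin(a)
    # order: far-left, far-right, near-right, near-left  (far=+x,left=+y)
    q=np.array([[L/2,W/2],[L/2,-W/2],[-L/2,-W/2],[-L/2,W/2]])
    return np.c_[q@np.array([[c,s],[-s,c]])+[x,y],np.full(4,z)]
def fit(obs,L=.09,W=.06,x0=(.5,0,.15,0)):
    f=lambda v:np.concatenate([(proj(n,rect(v,L,W))-o).ravel() for n,o in obs.items()])
    r=least_squares(f,x0,x_scale=[.01,.01,.01,.1]);return r.x,r.fun.reshape(-1,2)
E
python3 - <<'E'
from fit import *
np.set_printoptions(precision=4,suppress=True)
T=lambda p:un(p,285,170,6);G=lambda p:un(p,170,170,6);S=lambda p:un(p,255,130,7);H=lambda p:un(p,205,225,7)
obs={'yellow':({'top':T([(228,115),(354,137),(320,330),(187,308)]),'side':S([(145,232),(205,170),(350,220),(297,292)])}),
'red':({'top':T([(490,152),(617,182),(582,368),(452,343)]),'side':S([(255,108),(305,62),(447,105),(395,172)])}),
'green':({'top':G([(175,228),(290,212),(308,383),(190,397)]),'side':H([(284,260),(318,160),(503,188),(475,295)])})}
for k,o in obs.items():
    x,r=fit(o);print(k,x,'rms',np.sqrt((r**2).mean()))
    print(r.round(1).tolist())
    print(tri(o['top'],o['side']))
# handle bar
print(tri(T([(235,437),(488,482)]),S([(427,288),(518,180)])))
# lid corners
o={'top':T([(140,73),(665,168),(608,578),(58,490)])}
print(onz('top',o['top'],.138), onz('top',T([(235,437),(488,482)]),.1785))
c={'top':o['top'],'side':None};del c['side']
f=lambda v:(proj('top',rect([v[0],v[1],.138,v[2]],.2,.26))-o['top']).ravel()
r=least_squares(f,[.5,0,0]);print(r.x,r.fun)
E
```

```text
yellow [ 0.5451 -0.1365  0.1851 -0.2043] rms 0.5811885321831499
[[-0.3, 0.2], [0.1, 0.9], [-0.0, 0.4], [0.5, -0.3], [-0.9, -0.2], [-0.9, 0.5], [0.5, 0.6], [-0.2, -1.2]]
[[ 0.5943 -0.1175  0.1841  0.0038]
 [ 0.5823 -0.1747  0.1882  0.0051]
 [ 0.4962 -0.1564  0.1874  0.0008]
 [ 0.5065 -0.0971  0.1808  0.0008]]
red [ 0.5271 -0.2561  0.1859 -0.2289] rms 0.5749759672531717
[[0.0, 0.2], [0.2, 0.0], [-0.0, 0.7], [0.1, -0.1], [-1.3, 0.6], [-0.3, -0.0], [0.4, 0.7], [0.0, -1.4]]
[[ 0.575  -0.2365  0.1902  0.0048]
 [ 0.5635 -0.295   0.1865  0.0013]
 [ 0.4781 -0.2744  0.1889  0.0001]
 [ 0.4905 -0.2181  0.1791  0.0006]]
green [0.5248 0.2144 0.0607 0.12  ] rms 0.490188100989694
[[-0.1, -0.3], [0.2, 0.1], [0.1, 0.5], [0.1, 0.6], [-0.9, -0.3], [-0.8, 0.4], [0.4, 0.7], [0.3, -0.8]]
[[0.5642 0.2493 0.0599 0.0022]
 [0.5717 0.1899 0.0633 0.0024]
 [0.4852 0.1792 0.0632 0.0001]
 [0.4779 0.2396 0.0577 0.0015]]
[[ 0.4467 -0.1177  0.1833  0.002 ]
 [ 0.4278 -0.2322  0.1788  0.0006]]
[[ 0.6272 -0.0805  0.138 ]
 [ 0.5803 -0.3324  0.138 ]
 [ 0.385  -0.2963  0.138 ]
 [ 0.4266 -0.0393  0.138 ]] [[ 0.4481 -0.1181  0.1785]
 [ 0.4275 -0.2323  0.1785]]
[ 0.5048 -0.1871 -0.1798] [-1.2023  0.2778  0.16    0.1165  0.3282  0.674   0.6864 -1.0671]
```

```bash
cat > disc.py <<'E'
from fit import *
def disc(im,c,r=9,thr=170):
    x,y=c;p=im[y-r:y+r+1,x-r:x+r+1].astype(float);g=p.min(2)
    w=np.clip((g-90)/(200-90),0,1);m=(g>thr).astype(np.uint8)
    n,l,s,cc=cv2.connectedComponentsWithStats(m);k=1+np.argmin([np.hypot(*(cc[i]-r)) for i in range(1,n)])
    mm=cv2.dilate((l==k).astype(np.uint8),np.ones((3,3)));w=w*mm
    Y,X=np.mgrid[:2*r+1,:2*r+1];return np.array([x-r+(w*X).sum()/w.sum(),y-r+(w*Y).sum()/w.sum()]),w.sum()
E
cat > mv.py <<'E'
import sys,numpy as np
from scipy.spatial.transform import Rotation as R
from plant import state
# usage: x y z yaw(tool y axis direction = (-sin,cos))
s=state();M=R.from_rotvec(s['orientation']).as_matrix()
np.set_printoptions(precision=4,suppress=True)
print('tcp',s['tool_pos'],'t',round(s['time_s'],2),'tilt',M[:,2],'q6',s['q'][5],'F',s['wrist_force'].round(1),'w',round(s['width'],4))
yaw=np.arctan2(-M[0,1],M[1,1]);print('yaw',yaw)
if len(sys.argv)>4:
    x,y,z,a=map(float,sys.argv[1:5])
    d=(yaw-a+np.pi/2)%np.pi-np.pi/2
    print('twist deg',np.degrees(d),'(alt',np.degrees(d)-np.sign(d)*180,')')
    dw=np.array([x,y,z])-s['tool_pos']
    print('shift now-frame cm',100*M.T@dw)
    M2=M@R.from_euler('z',d).as_matrix();print('shift after twist cm',100*M2.T@dw)
E
python3 - <<'E'
from disc import *
np.set_printoptions(precision=4,suppress=True)
t=cv2.imread('pics/top0.png');s=cv2.imread('pics/side0.png')
for k,a,b,z in(('y',(330,206),(290,161),.188),('r',(374,213),(305,145),.188),('g',(209,220),(261,256),.065)):
    A,B=disc(t,a),disc(s,b);print(k,A,B,tri([A[0]],[B[0]])[0],onz('top',[A[0]],z)[0],onz('side',[B[0]],z)[0])
E
python3 mv.py .527 -.256 .26 -.229
```

```text
tcp [ 0.1964 -0.4865  0.2308] t 0.1 tilt [-0.0005  0.0012 -1.    ] q6 1.5708152772590158 F [ 0.5  0.5 -0.4] w 0.0853
yaw -2.7578451967704773
twist deg 35.10784318312145 (alt -144.89215681687855 )
shift now-frame cm [39.2823 -8.9978 -2.9131]
shift after twist cm [ 26.961  -29.9528  -2.9131]Traceback (most recent call last):
  File "<stdin>", line 5, in <module>
  File "disc.py", line 5, in disc
    n,l,s,cc=cv2.connectedComponentsWithStats(m);k=1+np.argmin([np.hypot(*(cc[i]-r)) for i in range(1,n)])
                                                     ~~~~~~~~~^^^^^^^^^^^^^^^^^^^^^^^^^^^^^^^^^^^^^^^^^^^^
    return _wrapfunc(a, 'argmin', axis=axis, out=out, **kwds)
    return _wrapit(obj, method, *args, **kwds)
    result = getattr(arr, method)(*args, **kwds)
ValueError: attempt to get argmin of an empty sequence
```

```bash
cat > disc.py <<'E'
from fit import *
def disc(im,c,r=8):
    x,y=c;p=im[y-r:y+r+1,x-r:x+r+1].astype(float);g=p.min(2)
    pk=np.percentile(g[r-1:r+2,r-1:r+2],50);m=(g>.75*pk).astype(np.uint8)
    n,l,s,cc=cv2.connectedComponentsWithStats(m,connectivity=4);k=l[r,r]
    d=cv2.dilate((l==k).astype(np.uint8),np.ones((3,3)))
    ring=cv2.dilate(d,np.ones((3,3)))-d;bg=np.median(g[ring>0])
    w=np.clip((g-bg)/(pk-bg),0,1)*d
    Y,X=np.mgrid[:2*r+1,:2*r+1];return np.array([x-r+(w*X).sum()/w.sum(),y-r+(w*Y).sum()/w.sum()]),w.sum()
E
python3 - <<'E'
from disc import *
np.set_printoptions(precision=4,suppress=True)
t=cv2.imread('pics/top0.png');s=cv2.imread('pics/side0.png')
for k,a,b,z in(('y',(330,206),(290,161),.188),('r',(374,213),(305,145),.188),('g',(209,220),(261,256),.065)):
    A,B=disc(t,a),disc(s,b);print(k,A,B,tri([A[0]],[B[0]])[0],onz('top',[A[0]],z)[0],onz('side',[B[0]],z)[0])
E
```

```text
y (array([330.3037, 205.9293]), np.float64(106.96000000000001)) (array([289.8249, 160.8113]), np.float64(44.42281879194631)) [ 0.5459 -0.1367  0.1902  0.0019] [ 0.5472 -0.1369  0.188 ] [ 0.5459 -0.1398  0.188 ]
r (array([374.3468, 212.5548]), np.float64(107.42702702702704)) (array([304.5641, 144.4281]), np.float64(36.98916967509025)) [ 0.5274 -0.2566  0.1902  0.002 ] [ 0.5287 -0.257   0.188 ] [ 0.5272 -0.26    0.188 ]
g (array([209.4138, 219.8959]), np.float64(89.45517241379311)) (array([260.7335, 255.3249]), np.float64(67.08620689655173)) [0.5254 0.2144 0.0668 0.0014] [0.5263 0.2148 0.065 ] [0.5253 0.2127 0.065 ]
```

{"api": "arm_command", "payload": {"commands": [[0, 0, -0.4, -8.5, -1], [0, 0, -0.4, -8.5, -1], [0, 0, -0.4, -8.5, -1], [0, 0, -0.4, -8.5, -1], [0, 0, -0.4, -8.5, -1], [0, 0, -0.4, -8.5, -1], [0, 0, -0.4, -8.5, -1], [0, 0, -0.4, -8.5, -1], [0, 0, 0, -8.5, -1], [0, 0, 0, -8.5, -1], [0, 0, 0, -8.5, -1], [0, 0, 0, -8.5, -1]]}}

```text
time_s: 1.3
tool_pos: [0.1965, -0.4866, 0.2629]
orientation: [-1.466, -2.778, -0.001]
wrist_force: [0.4, 1.1, 0.1]
width: 0.0853
```

{"api": "arm_command", "payload": {"commands": [[0, 0, 0, -8.5, -1], [0, 0, 0, -8.5, -1], [0, 0, 0, -8.5, -1], [0, 0, 0, -8.5, -1], [0, 0, 0, -8.5, -1], [0, 0, 0, -0.4, -1], [0, 0, 0, 0, -1]]}}

```text
time_s: 2.0
tool_pos: [0.1965, -0.4867, 0.263]
orientation: [-0.365, -3.12, -0.001]
wrist_force: [-0.9, 0.4, 0.2]
width: 0.0853
```

```bash
python3 mv.py .528 -.258 .26 -.225
```

```text
tcp [ 0.1965 -0.4867  0.263 ] t 2.0 tilt [-0.0002  0.0006 -1.    ] q6 -0.9542101224653264 F [-0.9  0.4  0.2] w 0.0853
yaw -0.23278276538460474
twist deg -0.4459196094783638 (alt 179.55408039052165 )
shift now-frame cm [-26.9789  29.8963   0.3083]
shift after twist cm [-27.2107  29.6854   0.3083]
```

{"api": "arm_command", "payload": {"commands": [[-1.7, 1.9, 0, 0, -1], [-3, 3.3, 0, 0, -1], [-3, 3.3, 0, 0, -1], [-3, 3.3, 0, 0, -1], [-3, 3.3, 0, 0, -1], [-3, 3.3, 0, 0, -1], [-3, 3.3, 0, 0, -1], [-3, 3.3, 0, 0, -1], [-2.7, 3.1, 0, 0, -1], [-1.6, 1.8, 0, 0, -1], [0, 0, 0, 0, -1], [0, 0, 0, 0, -1]]}}

```text
time_s: 3.2
tool_pos: [0.5274, -0.2565, 0.2629]
orientation: [-0.361, -3.12, -0.0]
wrist_force: [-0.2, 1.0, -0.1]
width: 0.0853
```

```bash
python3 mv.py .528 -.258 .143 -.225
python3 - <<'E'
from h import *
snap('side','s1')
crop('s1',240,60,150,170,4,'s1c')
E
```

```text
tcp [ 0.5274 -0.2565  0.2629] t 3.2 tilt [-0.001   0.0003 -1.    ] q6 -0.22239777973297148 F [-0.2  1.  -0.1] w 0.0853
yaw -0.23011001747111232
twist deg -0.29278243433284784 (alt 179.70721756566715 )
shift now-frame cm [-0.1069 -0.1367 11.9853]
shift after twist cm [-0.1062 -0.1372 11.9853]
```

View pics/s1c.png

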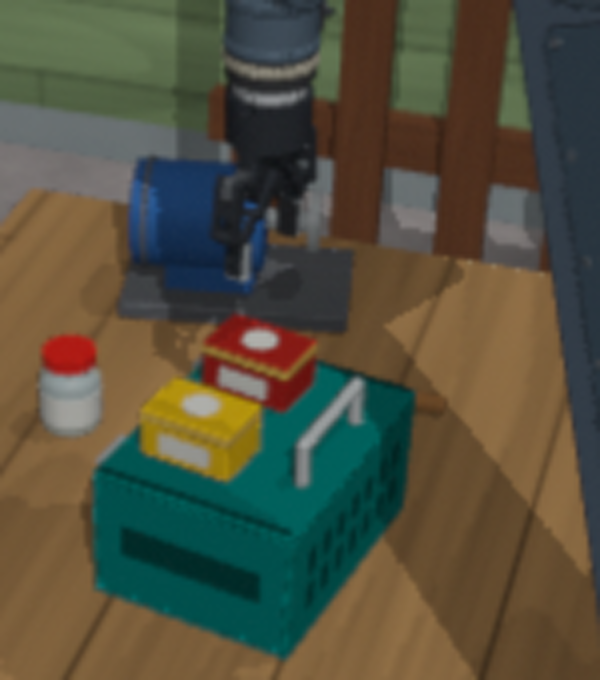

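The side view shows the open gripper above the red tin, at crop position (260,240). I'll descend with slow final rows, then close.

{"api": "arm_command", "payload": {"commands": [[-0.1, -0.1, 2, 0, -1], [0, 0, 2, 0, -1], [0, 0, 2, 0, -1], [0, 0, 2, 0, -1], [0, 0, 1, 0, -1], [0, 0, 1, 0, -1], [0, 0, 1, 0, -1], [0, 0, 0.6, 0, -1], [0, 0, 0.3, 0, -1], [0, 0, 0, 0, -1]]}}

```text
time_s: 4.25
tool_pos: [0.5281, -0.258, 0.1442]
orientation: [-0.359, -3.121, -0.0]
wrist_force: [0.1, -0.6, -0.4]
width: 0.0855
```

{"api": "arm_command", "payload": {"commands": [[0, 0, 0, 0, -0.3], [0, 0, 0, 0, 0], [0, 0, 0, 0, 0.3], [0, 0, 0, 0, 1], [0, 0, 0, 0, 1], [0, 0, 0, 0, 1], [0, 0, 0, 0, 1]]}}

```text
time_s: 4.95
tool_pos: [0.5285, -0.258, 0.145]
orientation: [0.358, 3.12, -0.0]
wrist_force: [-0.1, 1.6, 5.7]
width: 0.0591
```

```bash
python3 mv.py .528 -.258 .143 -.225
python3 - <<'E'
from h import *
snap('side','s2');snap('top','t2')
crop('s2',240,60,150,170,4,'s2c')
E
```

```text
tcp [ 0.5285 -0.258   0.145 ] t 4.95 tilt [ 0.0011 -0.0002 -1.    ] q6 -0.22566080770106176 F [-0.1  1.6  5.7] w 0.0591
yaw -0.2286638084530372
twist deg -0.209920761303384 (alt 179.79007923869662 )
shift now-frame cm [ 0.045  -0.0115  0.201 ]
shift after twist cm [ 0.045  -0.0113  0.201 ]
```

View pics/s2c.png

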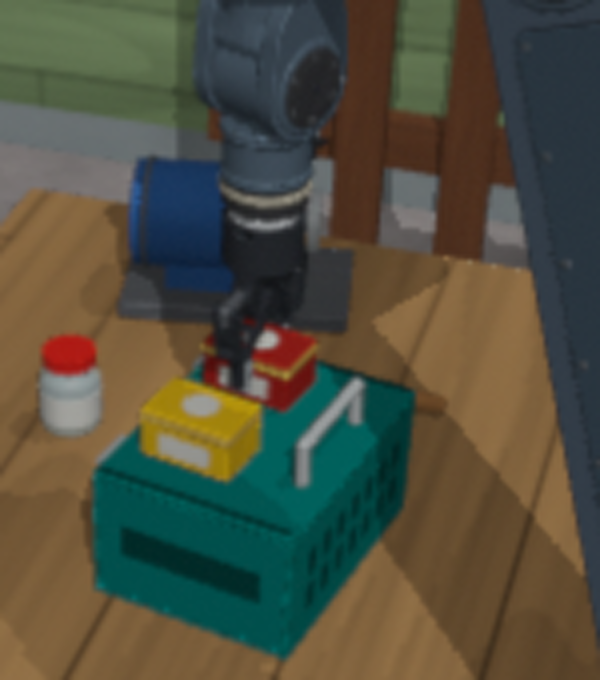

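{"api": "arm_command", "payload": {"commands": [[0, 0, -0.5, 0, 1], [0, 0, -1.5, 0, 1], [0, 0, -2, 0, 1], [0, 0, -2, 0, 1], [0, 0, -1, -2, 1], [0, 0, 0, -5, 1], [0, 0, 0, -6, 1], [0, 0, 0, -5, 1], [0, 0, 0, -2, 1], [0, 0, 0, 0, 1]]}}

```text
time_s: 6.05
tool_pos: [0.5279, -0.258, 0.214]
orientation: [0.189, -3.135, -0.001]
wrist_force: [0.8, 0.1, -2.9]
width: 0.0591
```

```bash
python3 mv.py .526 .214 .14 .12
```

```text
tcp [ 0.5279 -0.258   0.214 ] t 6.05 tilt [-0.0008  0.0003 -1.    ] q6 -0.5752106956034719 F [ 0.8  0.1 -2.9] w 0.0591
yaw 0.12067351069961212
twist deg 0.03858932054467548 (alt -179.96141067945533 )
shift now-frame cm [-5.5007 46.876   7.4176]
shift after twist cm [-5.4691 46.8797  7.4176]
```

{"api": "arm_command", "payload": {"commands": [[-0.2, 1.5, -1, 0, 1], [-0.3, 3, -1, 0, 1], [-0.5, 4.2, 0, 0, 1], [-0.5, 4.7, 0, 0, 1], [-0.6, 4.8, 0, 0, 1], [-0.6, 4.8, 0, 0, 1], [-0.6, 4.8, 0, 0, 1], [-0.6, 4.8, 0, 0, 1], [-0.5, 4.7, 0, 0, 1], [-0.5, 4.2, 0, 0, 1], [-0.4, 3.5, 0, 0, 1], [-0.2, 1.9, 0, 0, 1]]}}

```text
time_s: 7.25
tool_pos: [0.5256, 0.2176, 0.2348]
orientation: [-0.191, 3.136, 0.001]
wrist_force: [0.5, -0.6, -2.4]
width: 0.0592
```

{"api": "arm_command", "payload": {"commands": [[0, 0, 2, 0, 1], [0, 0, 3, 0, 1], [0, 0, 3, 0, 1], [0, 0, 2, 0, 1], [0, 0, 1, 0, 1], [0, 0, 0, 0, 1]]}}

```text
time_s: 7.85
tool_pos: [0.5256, 0.2143, 0.1236]
orientation: [0.188, -3.134, 0.001]
wrist_force: [0.5, 0.2, -2.0]
width: 0.0597
```

```bash
python3 mv.py .526 .214 .075 .12
python3 - <<'E'
from h import *
snap('side','s3');snap('top','t3')
crop('s3',205,190,110,115,6,'s3c');crop('t3',150,150,120,120,5,'t3c')
E
```

```text
tcp [0.5256 0.2143 0.1236] t 7.85 tilt [-0.0019 -0.0006 -1.    ] q6 0.2671452661970142 F [ 0.5  0.2 -2. ] w 0.0597
yaw 0.11995107779710908
twist deg -0.0028030357501363607 (alt 179.99719696424987 )
shift now-frame cm [-0.0477 -0.0349  4.8646]
shift after twist cm [-0.0477 -0.0349  4.8646]
```

View pics/s3c.png

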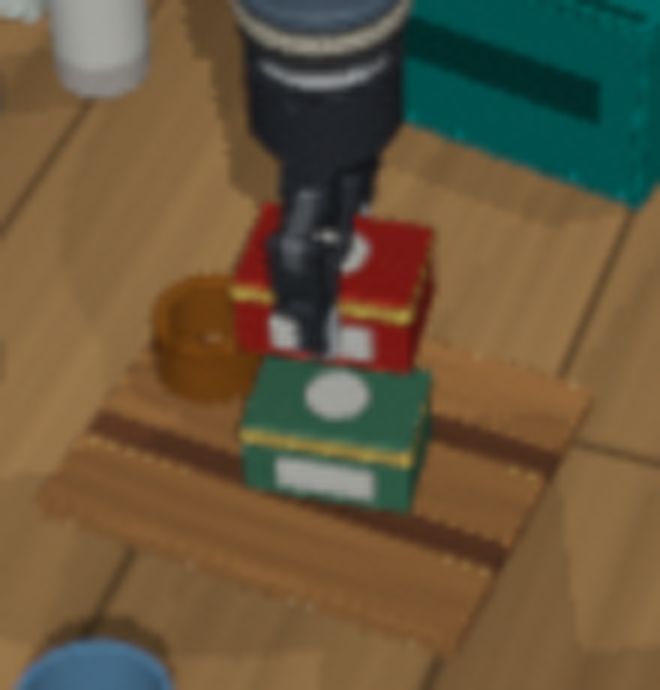

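View pics/t3c.png

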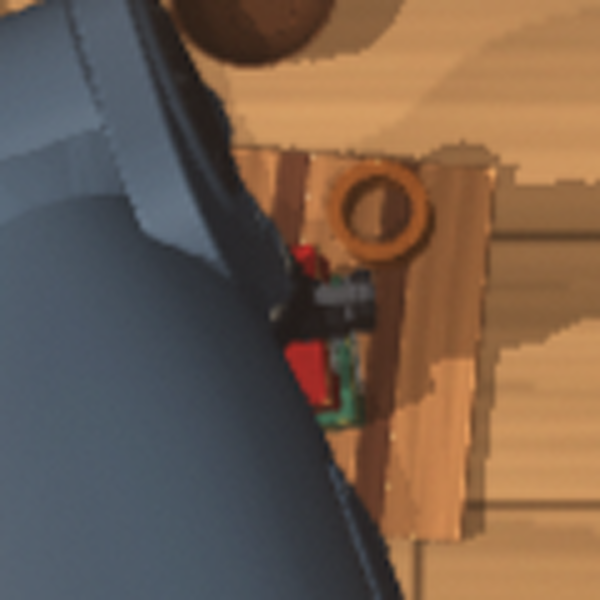

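```bash
cat >> fit.py <<'E'
def fitz(n,o,z,idx=(0,1,2,3),x0=(.52,.21,.12),yaw=None):
    i=list(idx)
    if yaw is None: f=lambda v:(proj(n,rect([v[0],v[1],z,v[2]])[i])-o).ravel();x0=x0
    else: f=lambda v:(proj(n,rect([v[0],v[1],z,yaw])[i])-o).ravel();x0=x0[:2]
    r=least_squares(f,x0);return r.x,r.fun.reshape(-1,2).round(1).tolist()
E
python3 - <<'E'
from fit import *
np.set_printoptions(precision=4,suppress=True)
S=lambda p:un(p,205,190,6);H=lambda p:un(p,205,225,7)
r=S([(231,290),(265,207),(433,232),(410,318)]);g=H([(284,260),(318,160),(503,188),(475,295)])
g2=S([(241,433),(432,374),(409,463)])
for yw in(None,.12):
    print('red',*fitz('side',r,.1666,yaw=yw));print('green',*fitz('side',g,.065,yaw=yw));print('green2',*fitz('side',g2,.065,(0,2,3),yaw=yw))
E
```

```text
red [0.5215 0.2188 0.1179] [[-0.2, -0.2], [-0.5, 0.2], [0.6, 0.3], [0.0, -0.3]]
green [0.5225 0.218  0.1143] [[-0.8, -0.4], [-0.5, 0.3], [0.8, 0.7], [0.5, -0.7]]
green2 [0.5226 0.2196 0.1318] [[-0.5, 0.2], [0.3, 0.4], [0.2, -0.5]]
red [0.5215 0.2188] [[-0.1, -0.2], [-0.5, 0.2], [0.6, 0.3], [0.0, -0.3]]
green [0.5225 0.218 ] [[-0.8, -0.3], [-0.6, 0.4], [0.8, 0.7], [0.6, -0.7]]
green2 [0.5225 0.2194] [[-0.5, -0.0], [0.5, 0.5], [0.1, -0.5]]
```

{"api": "arm_command", "payload": {"commands": [[-0.1, 0, 1.5, 0, 1], [0, 0, 1.5, 0, 1], [0, 0, 1, 0, 1], [0, 0, 0.4, 0, 1], [0, 0, 0.2, 0, 1], [0, 0, 0, 0, 1], [0, 0, 0, 0, 1]]}}

```text
time_s: 8.65
tool_pos: [0.5278, 0.2145, 0.0789]
orientation: [-0.189, 3.135, 0.001]
wrist_force: [-0.4, 1.1, -1.7]
width: 0.0594
```

```bash
python3 mv.py .526 .214 .075 .12
python3 - <<'E'
from h import *
snap('side','s4')
crop('s4',225,220,70,75,9,'s4c')
E
```

```text
tcp [0.5278 0.2145 0.0789] t 8.65 tilt [ 0.0008  0.0004 -1.    ] q6 0.26571137576284726 F [-0.4  1.1 -1.7] w 0.0594
yaw 0.1202151907890929
twist deg 0.012329524005108578 (alt -179.9876704759949 )
shift now-frame cm [ 0.1857 -0.0264  0.394 ]
shift after twist cm [ 0.1857 -0.0264  0.394 ]
```

View pics/s4c.png

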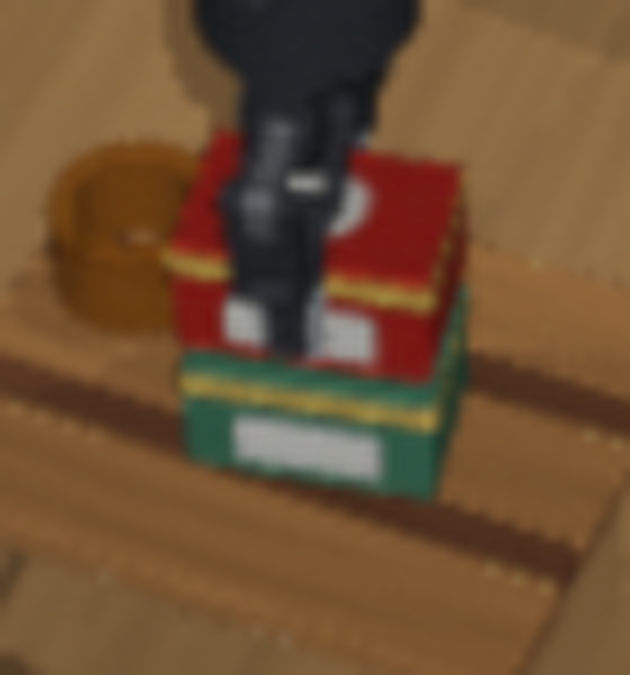

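Run:
```python
from fit import *
np.set_printoptions(precision=4,suppress=True)
S=lambda p:un(p,225,220,9)
r=S([(163,250),(218,130),(466,166),(437,298)]);g2=S([(181,380),(438,422)])
for zt in(.1215,.120):print('red',*fitz('side',r,zt,yaw=.12))
print('green2',*fitz('side',g2,.065,(0,3),yaw=.12))
# bottom corners red vs green bottom
print('redbot',*fitz('side',S([(183,350),(430,380)]),.0705,(0,3),yaw=.12))
print('greenbot',*fitz('side',S([(190,460),(434,498)]),.015,(0,3),yaw=.12))
# predicted corners
for v in([.5225,.2180,.1215,.12],[.5225,.218,.0705,.12],[.5225,.218,.065,.12],[.5225,.218,.015,.12]): print(((proj('side',rect(v))-[225,220]+.5)*9-.5).round().tolist())
```

```text
red [0.5247 0.215 ] [[0.5, 0.2], [-0.4, 0.1], [0.5, 0.3], [-0.6, -0.6]]
red [0.5252 0.2136] [[0.6, 0.2], [-0.4, 0.1], [0.4, 0.3], [-0.6, -0.6]]
green2 [0.5212 0.2194] [[-0.0, 0.0], [0.0, -0.0]]
redbot [0.5262 0.2088] [[-0.5, -0.6], [0.5, 0.6]]
greenbot [0.5251 0.2106] [[-0.4, -0.2], [0.4, 0.1]]
[[170.0, 260.0], [217.0, 138.0], [473.0, 176.0], [435.0, 301.0]]
[[178.0, 366.0], [223.0, 243.0], [474.0, 282.0], [436.0, 407.0]]
[[179.0, 377.0], [224.0, 254.0], [474.0, 293.0], [436.0, 418.0]]
[[186.0, 475.0], [230.0, 353.0], [474.0, 391.0], [437.0, 516.0]]
```

{"api": "arm_command", "payload": {"commands": [[0.1, 0, 0.2, 0, 1], [0, 0, 0.1, 0, 1], [0, 0, 0.1, 0, 1], [0, 0, 0.1, 0, 1], [0, 0, 0, 0, 1], [0, 0, 0, 0, 1]]}}

```text
time_s: 9.3
tool_pos: [0.5264, 0.2142, 0.0733]
orientation: [0.189, -3.136, -0.0]
wrist_force: [0.4, 0.3, -2.7]
width: 0.0593
```

```bash
python3 mv.py .526 .214 .072 .12
```

```text
tcp [0.5264 0.2142 0.0733] t 9.3 tilt [-0.0001  0.     -1.    ] q6 0.26620415348599874 F [ 0.4  0.3 -2.7] w 0.0593
yaw 0.1201946577219143
twist deg 0.01115306591532023 (alt -179.98884693408468 )
shift now-frame cm [ 0.0448 -0.0154  0.1294]
shift after twist cm [ 0.0448 -0.0154  0.1294]
```

{"api": "arm_command", "payload": {"commands": [[0, 0, 0.1, 0, 1], [0, 0, 0, 0, 1]]}}

```text
time_s: 9.5
tool_pos: [0.5264, 0.2142, 0.0722]
orientation: [0.189, -3.136, -0.0]
wrist_force: [-0.3, -0.4, -2.0]
width: 0.0593
```

{"api": "arm_command", "payload": {"commands": [[0, 0, 0.1, 0, 1], [0, 0, 0, 0, 1]]}}

```text
time_s: 9.7
tool_pos: [0.5265, 0.2142, 0.0715]
orientation: [-0.189, 3.136, 0.0]
wrist_force: [-1.5, 0.1, 0.3]
width: 0.0595
```

{"api": "arm_command", "payload": {"commands": [[0, 0, 0.05, 0, 1], [0, 0, 0, 0, 1]]}}

```text
time_s: 9.9
tool_pos: [0.5265, 0.2142, 0.0715]
orientation: [-0.189, 3.135, 0.0]
wrist_force: [-2.9, -1.8, 5.3]
width: 0.0591
```

{"api": "arm_command", "payload": {"commands": [[0, 0, 0, 0, 0.2], [0, 0, 0, 0, -0.1], [0, 0, 0, 0, -0.4], [0, 0, 0, 0, -0.7], [0, 0, 0, 0, -1], [0, 0, 0, 0, -1], [0, 0, 0, 0, -1]]}}

```text
time_s: 10.6
tool_pos: [0.5265, 0.2142, 0.0707]
orientation: [0.189, -3.136, -0.0]
wrist_force: [-0.3, -0.3, 0.5]
width: 0.0849
```

```bash
python3 mv.py .526 .214 .072 .12
python3 - <<'E'
from h import *
snap('side','s5')
crop('s5',225,220,70,75,9,'s5c')
E
```

```text
tcp [0.5265 0.2142 0.0707] t 10.6 tilt [-0.0001  0.0001 -1.    ] q6 0.2661738261701371 F [-0.3 -0.3  0.5] w 0.0849
yaw 0.1201974932212142
twist deg 0.011315528058011216 (alt -179.98868447194198 )
shift now-frame cm [ 0.049  -0.0151 -0.1268]
shift after twist cm [ 0.049  -0.0151 -0.1268]
```

View pics/s5c.png

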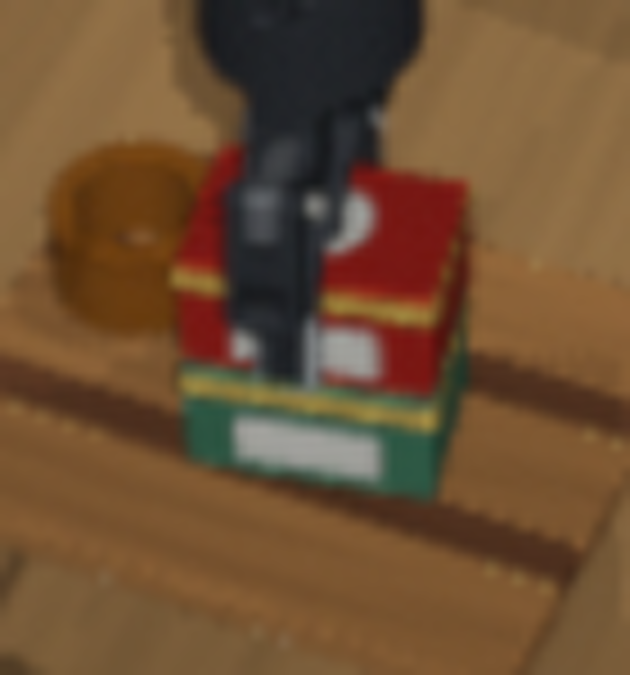

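Red is set down, though a thin green strip shows in front of it, so it may sit slightly towards -y. I'll back off and measure.

{"api": "arm_command", "payload": {"commands": [[0, 0, -1, 0, -1], [0, 0, -2, 0, -1], [0, 0, -4, 0, -1], [0, 0, -5, 0, -1], [0, 0, -3.5, 0, -1], [0, -3, 0, 0, -1], [0, -4.5, 0, 0, -1], [0, -5, 0, 0, -1], [0, -5, 0, 0, -1], [0, -5, 0, 0, -1], [0, -4, 0, 0, -1], [0, -2, 0, 0, -1]]}}

```text
time_s: 11.85
tool_pos: [0.5607, -0.072, 0.2266]
orientation: [-0.185, 3.135, -0.001]
wrist_force: [0.3, -0.2, 0.5]
width: 0.0856
```

```bash
python3 mv.py .546 -.138 .26 -.21
python3 - <<'E'
from h import *
snap('side','s6');snap('top','t6')
crop('s6',225,220,70,75,9,'s6c');crop('t6',180,190,60,60,10,'t6c')
E
```

```text
tcp [ 0.5607 -0.072   0.2266] t 11.85 tilt [ 0.0007 -0.0005 -1.    ] q6 -0.24500310374260234 F [ 0.3 -0.2  0.5] w 0.0856
yaw 0.117608593777216
twist deg 18.77058975565032 (alt -161.22941024434968 )
shift now-frame cm [ 2.2285 -6.3892 -3.3385]
shift after twist cm [ 0.054  -6.7665 -3.3385]
```

View pics/s6c.png

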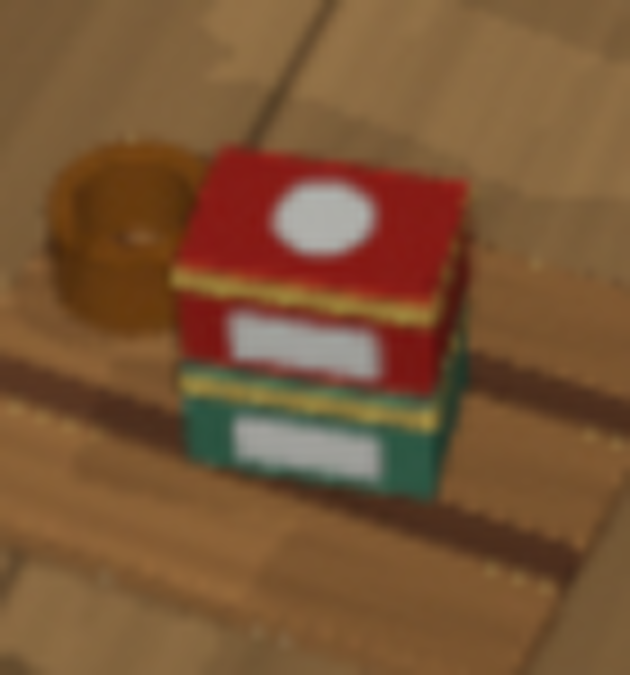

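View pics/t6c.png

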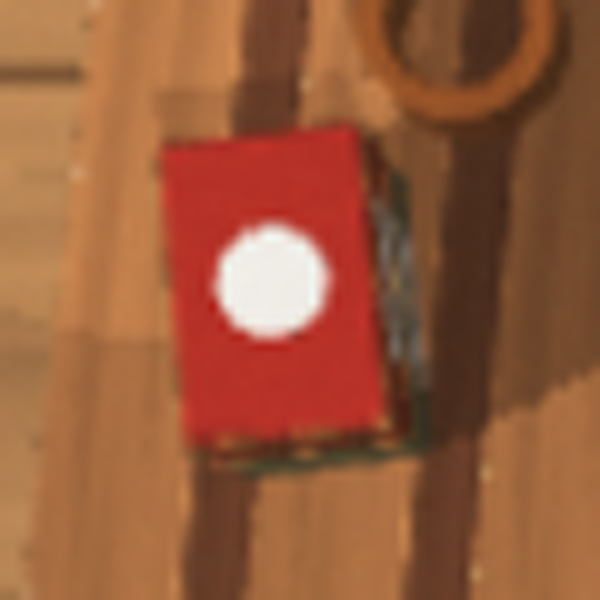

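Run:
```python
from disc import *
np.set_printoptions(precision=4,suppress=True)
t=cv2.imread('pics/top0.png');s=cv2.imread('pics/side0.png');t6=cv2.imread('pics/t6.png');s6=cv2.imread('pics/s6.png')
for k,T,S,a,b,z in(('g',t,s,(209,220),(261,256),.065),('r',t6,s6,(207,218),(261,244),.115)):
    A,B=disc(T,a),disc(S,b);print(k,A,B,tri([A[0]],[B[0]])[0],onz('top',[A[0]],z)[0],onz('side',[B[0]],z)[0])
S=lambda p:un(p,225,220,9);T=lambda p:un(p,180,190,10)
print(fitz('side',S([(174,272),(222,148),(469,184),(437,318)]),.115))
print(fitz('side',S([(181,380),(438,423)]),.065,(0,3),yaw=.12))
print(fitz('top',T([(161,147),(355,127),(387,420),(190,440)]),.115))
G=lambda p:un(p,170,170,6)
print(fitz('top',G([(175,228),(290,212),(308,383),(190,397)]),.065))
# labels
lr=un([(228,312),(381,335),(379,380),(230,360)],225,220,9).mean(0);lg=un([(233,413),(383,436),(381,482),(234,458)],225,220,9).mean(0)
v=np.array([.5248,.2144]);n=np.array([-np.sin(.12),np.cos(.12)])*.03
pr=proj('side',[[*(v+n),.09],[*(v+n),.04]]);print(lr-lg,pr[0]-pr[1])
```

```text
g (array([209.4138, 219.8959]), np.float64(89.45517241379311)) (array([260.7335, 255.3249]), np.float64(67.08620689655173)) [0.5254 0.2144 0.0668 0.0014] [0.5263 0.2148 0.065 ] [0.5253 0.2127 0.065 ]
r (array([206.6828, 217.6314]), np.float64(95.65968586387434)) (array([260.5035, 243.8002]), np.float64(70.0418118466899)) [0.525  0.2137 0.1165 0.0015] [0.526  0.2141 0.115 ] [0.5249 0.2123 0.115 ]
(array([0.5224, 0.2171, 0.1206]), [[-0.2, -0.0], [-0.3, 0.2], [0.6, 0.4], [-0.1, -0.6]])
(array([0.5211, 0.2196]), [[-0.0, 0.1], [0.0, -0.1]])
(array([0.5255, 0.2136, 0.1213]), [[-0.4, -0.3], [0.5, -0.8], [0.4, 0.2], [-0.5, 0.8]])
(array([0.525 , 0.2139, 0.1237]), [[-0.2, -0.5], [0.1, -0.3], [0.1, 0.3], [0.0, 0.4]])
[ -0.3611 -11.1667] [ -0.4725 -11.2171]
```

Discs show red within about 0.7 mm of green's centre, which is good. Now yellow.

{"api": "arm_command", "payload": {"commands": [[0, 0, -1, 4, -1], [0, 0, 0, 7, -1], [0, 0, 0, 5.5, -1], [0, 0, 0, 1.9, -1], [0, -1.5, 0, 0, -1], [0, -2.5, 0, 0, -1], [0, -1.7, 0, 0, -1], [0, -0.9, 0, 0, -1], [0, 0, 0, 0, -1], [0, 0, 0, 0, -1]]}}

```text
time_s: 12.95
tool_pos: [0.5475, -0.1331, 0.2359]
orientation: [0.315, 3.126, 0.001]
wrist_force: [1.1, 0.1, 0.2]
width: 0.0856
```

```bash
python3 mv.py .5468 -.138 .143 -.206
```

```text
tcp [ 0.5475 -0.1331  0.2359] t 12.95 tilt [ 0.0001  0.0003 -1.    ] q6 -0.0379489036731928 F [1.1 0.1 0.2] w 0.0856
yaw -0.20080482588658113
twist deg 0.29766155053451965 (alt -179.7023384494655 )
shift now-frame cm [-0.0309 -0.4929  9.2928]
shift after twist cm [-0.0334 -0.4927  9.2928]
```

{"api": "arm_command", "payload": {"commands": [[0, -0.3, 1, 0.3, -1], [0, -0.2, 2, 0, -1], [0, 0, 2, 0, -1], [0, 0, 1.5, 0, -1], [0, 0, 1, 0, -1], [0, 0, 1, 0, -1], [0, 0, 0.6, 0, -1], [0, 0, 0.2, 0, -1], [0, 0, 0, 0, -1], [0, 0, 0, 0, -1]]}}

```text
time_s: 13.95
tool_pos: [0.5468, -0.1384, 0.1433]
orientation: [0.323, 3.124, -0.0]
wrist_force: [0.3, -0.5, 0.1]
width: 0.0853
```

{"api": "arm_command", "payload": {"commands": [[0, 0, 0, 0, -0.3], [0, 0, 0, 0, 0], [0, 0, 0, 0, 0.3], [0, 0, 0, 0, 1], [0, 0, 0, 0, 1], [0, 0, 0, 0, 1], [0, 0, 0, 0, 1]]}}

```text
time_s: 14.65
tool_pos: [0.5468, -0.1382, 0.1434]
orientation: [0.323, 3.124, 0.0]
wrist_force: [0.0, 2.0, 5.3]
width: 0.0594
```

```bash
python3 mv.py .528 -.258 .143 -.225
python3 - <<'E'
from h import *
snap('side','s7')
crop('s7',240,80,130,140,5,'s7c')
E
```

```text
tcp [ 0.5468 -0.1382  0.1434] t 14.65 tilt [ 0.001   0.0001 -1.    ] q6 -0.041729797742171906 F [0.  2.  5.3] w 0.0594
yaw -0.2060781899434944
twist deg 1.0841398569859695 (alt -178.91586014301404 )
shift now-frame cm [ -0.6151 -12.108    0.0416]
shift after twist cm [ -0.8441 -12.0942   0.0416]
```

View pics/s7c.png

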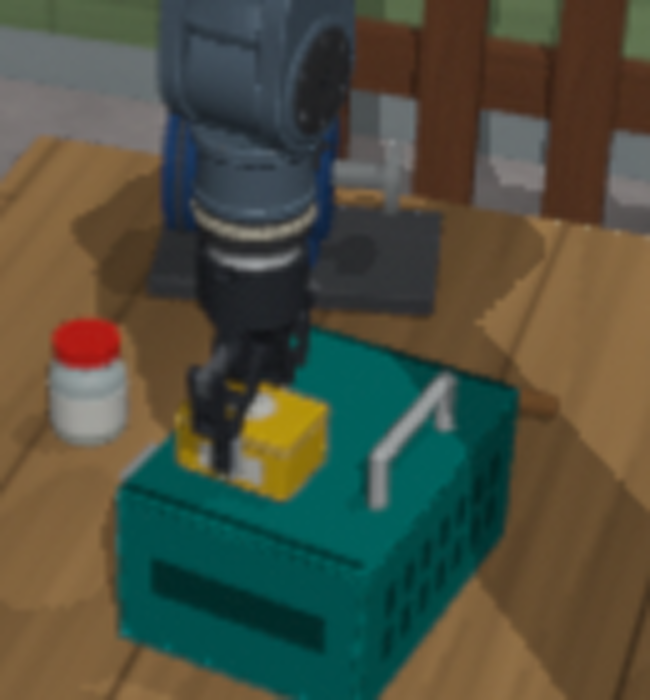

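The yellow tin is gripped at crop position (250,440), width 59 mm. Lift and turn.

{"api": "arm_command", "payload": {"commands": [[0, 0, -0.5, 0, 1], [0, 0, -1.5, 0, 1], [0, 0, -2, 0, 1], [0, 0, -2, 0, 1], [0, 0, -1, -2, 1], [0, 0, 0, -4.5, 1], [0, 0, 0, -6, 1], [0, 0, 0, -4.5, 1], [0, 0, 0, -1.7, 1], [0, 0, 0, 0, 1]]}}

```text
time_s: 15.7
tool_pos: [0.5463, -0.1383, 0.2126]
orientation: [0.188, -3.135, -0.0]
wrist_force: [-0.4, -0.0, -1.9]
width: 0.0594
```

```bash
python3 mv.py .526 .2145 .16 .12
```

```text
tcp [ 0.5463 -0.1383  0.2126] t 15.7 tilt [-0.0007  0.0002 -1.    ] q6 -0.36749248780964916 F [-0.4 -0.  -1.9] w 0.0594
yaw 0.11950275469059088
twist deg -0.02849005761182392 (alt 179.97150994238817 )
shift now-frame cm [-2.1969 35.271   5.2672]
shift after twist cm [-2.2144 35.2699  5.2672]
```

{"api": "arm_command", "payload": {"commands": [[-0.1, 1.5, 0, 0, 1], [-0.2, 3, 0, 0, 1], [-0.2, 4.2, 0, 0, 1], [-0.3, 4.7, 0, 0, 1], [-0.3, 4.7, 0, 0, 1], [-0.3, 4.7, 0, 0, 1], [-0.3, 4.4, 0, 0, 1], [-0.2, 3.5, 0, 0, 1], [-0.2, 2.7, 0, 0, 1], [-0.1, 1.9, 0, 0, 1], [0, 0, 2, 0, 1], [0, 0, 2, 0, 1]]}}

```text
time_s: 16.9
tool_pos: [0.5256, 0.2165, 0.1727]
orientation: [-0.189, 3.135, 0.001]
wrist_force: [-0.5, 0.3, -3.9]
width: 0.0595
```

{"api": "arm_command", "payload": {"commands": [[0, 0, 1, 0, 1], [0, 0, 1, 0, 1], [0, 0, 0, 0, 1], [0, 0, 0, 0, 1]]}}

```text
time_s: 17.3
tool_pos: [0.5261, 0.2148, 0.1533]
orientation: [-0.188, 3.136, 0.0]
wrist_force: [0.8, -0.9, -3.5]
width: 0.0595
```

```bash
python3 mv.py .526 .2145 .13 .12
```

```text
tcp [0.5261 0.2148 0.1533] t 17.3 tilt [ 0.0004  0.0003 -1.    ] q6 0.2678145525024374 F [ 0.8 -0.9 -3.5] w 0.0595
yaw 0.11976946942607959
twist deg -0.01320842893436222 (alt 179.98679157106565 )
shift now-frame cm [ 0.0181 -0.0326  2.3293]
shift after twist cm [ 0.0182 -0.0326  2.3293]
```

{"api": "arm_command", "payload": {"commands": [[0, 0, 1.2, 0, 1], [0, 0, 1, 0, 1], [0, 0, 0.4, 0, 1], [0, 0, 0.2, 0, 1], [0, 0, 0, 0, 1], [0, 0, 0, 0, 1]]}}

```text
time_s: 17.9
tool_pos: [0.5261, 0.2148, 0.125]
orientation: [-0.189, 3.136, 0.0]
wrist_force: [-0.4, -0.3, -2.6]
width: 0.0597
```

```bash
python3 mv.py .526 .2145 .12 .12
python3 - <<'E'
from h import *
snap('side','s8')
crop('s8',225,210,70,80,9,'s8c')
E
```

```text
tcp [0.5261 0.2148 0.125 ] t 17.9 tilt [ 0.0002  0.0002 -1.    ] q6 0.2674452802226685 F [-0.4 -0.3 -2.6] w 0.0597
yaw 0.12019988977613713
twist deg 0.011452840540467924 (alt -179.98854715945953 )
shift now-frame cm [ 0.014  -0.0334  0.5033]
shift after twist cm [ 0.0139 -0.0334  0.5033]
```

View pics/s8c.png

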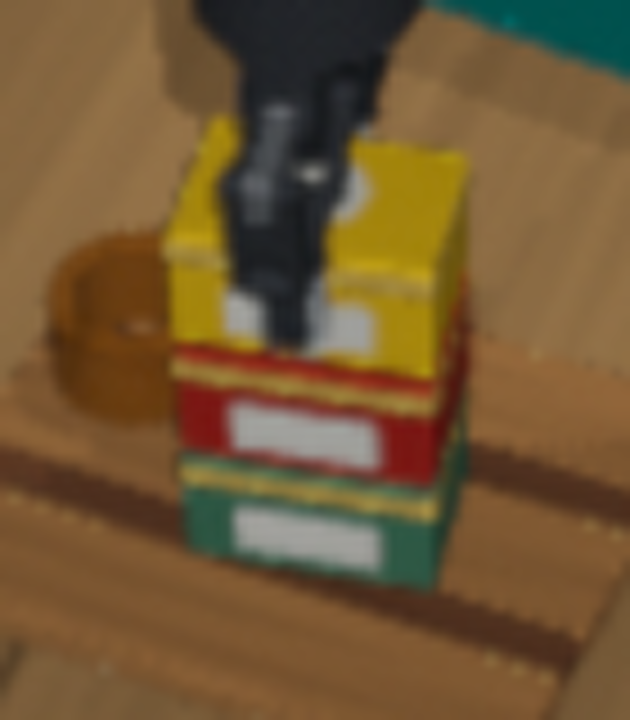

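Yellow lines up over red: label centres are at crop columns 299, 304 and 307, and perspective predicts about 5 px between them. Lower it.

{"api": "arm_command", "payload": {"commands": [[0, 0, 0.2, 0, 1], [0, 0, 0.1, 0, 1], [0, 0, 0, 0, 1], [0, 0, 0, 0, 1]]}}

```text
time_s: 18.35
tool_pos: [0.5259, 0.2148, 0.1218]
orientation: [0.189, -3.136, -0.0]
wrist_force: [-0.2, 0.4, -3.2]
width: 0.0591
```

{"api": "arm_command", "payload": {"commands": [[0, 0, 0.1, 0, 1], [0, 0, 0, 0, 1]]}}

```text
time_s: 18.55
tool_pos: [0.5259, 0.2148, 0.1207]
orientation: [0.189, -3.136, -0.0]
wrist_force: [-0.4, 0.1, -2.9]
width: 0.0597
```

{"api": "arm_command", "payload": {"commands": [[0, 0, 0.1, 0, 1], [0, 0, 0, 0, 1]]}}

```text
time_s: 18.75
tool_pos: [0.526, 0.2149, 0.12]
orientation: [-0.189, 3.136, 0.0]
wrist_force: [-0.5, -0.2, -0.4]
width: 0.0596
```

Contact beginning.

{"api": "arm_command", "payload": {"commands": [[0, 0, 0.05, 0, 1], [0, 0, 0, 0, 1]]}}

```text
time_s: 18.95
tool_pos: [0.5261, 0.2149, 0.12]
orientation: [-0.189, 3.135, 0.001]
wrist_force: [-2.5, -0.8, 4.5]
width: 0.0595
```

{"api": "arm_command", "payload": {"commands": [[0, 0, 0, 0, 0.2], [0, 0, 0, 0, -0.1], [0, 0, 0, 0, -0.4], [0, 0, 0, 0, -0.7], [0, 0, 0, 0, -1], [0, 0, 0, 0, -1], [0, 0, 0, 0, -1]]}}

```text
time_s: 19.65
tool_pos: [0.526, 0.2148, 0.1192]
orientation: [0.189, -3.136, -0.0]
wrist_force: [-0.2, 0.4, -0.7]
width: 0.0854
```

{"api": "arm_command", "payload": {"commands": [[0, 0, -1, 0, -1], [0, 0, -2, 0, -1], [0, 0, -4, 0, -1], [0, 0, -4.5, 0, -1], [0, 0, -2.5, 0, -1], [0, -3, 0, 0, -1], [0, -4.5, 0, 0, -1], [0, -5, 0, 0, -1], [0, -5, 0, 0, -1], [0, -5, 0, 0, -1], [0, -4, 0, 0, -1], [0, -2, 0, 0, -1]]}}

```text
time_s: 20.85
tool_pos: [0.5602, -0.0714, 0.2601]
orientation: [-0.185, 3.135, -0.001]
wrist_force: [-0.4, -0.1, -0.1]
width: 0.0856
```

```bash
python3 - <<'E'
from h import *
snap('side','s9');snap('top','t9')
crop('s9',225,200,70,90,8,'s9c');crop('t9',175,185,65,65,9,'t9c');crop('t9',285,170,130,100,6,'t9h')
E
python3 mv.py
```

```text
tcp [ 0.5603 -0.0708  0.2598] t 20.95 tilt [ 0.0005 -0.0005 -1.    ] q6 -0.24219858834233712 F [ 0.7 -0.6  0.2] w 0.0854
yaw 0.11664537641719801
```

View pics/s9c.png

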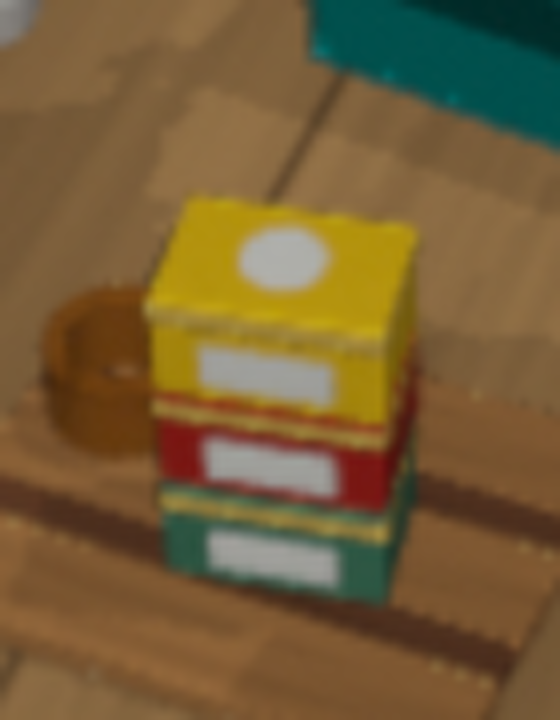

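View pics/t9c.png

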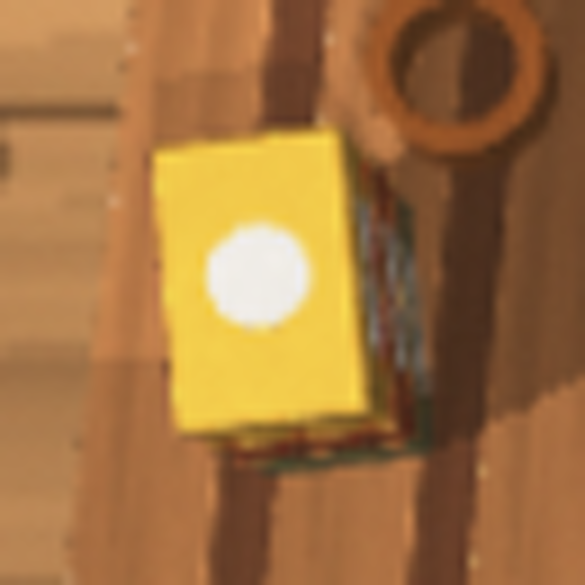

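View pics/t9h.png

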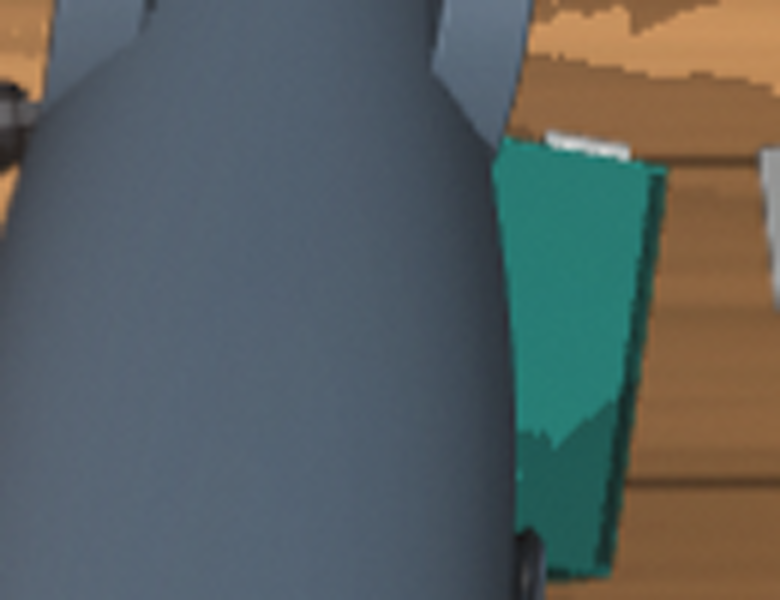

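```bash
python3 - <<'E'
from disc import *
np.set_printoptions(precision=4,suppress=True)
t=cv2.imread('pics/t9.png');s=cv2.imread('pics/s9.png')
A,B=disc(t,(203,215)),disc(s,(260,232));print(A,B,tri([A[0]],[B[0]])[0],onz('top',[A[0]],.165)[0],onz('side',[B[0]],.165)[0])
print(fitz('top',un([(154,151),(336,129),(368,413),(176,433)],175,185,9),.165))
E
python3 mv.py .437 -.1755 .23 1.395
```

```text
(array([203.2138, 215.131 ]), np.float64(103.3076923076923)) (array([259.956 , 231.8924]), np.float64(72.01960784313725)) [0.525  0.2143 0.1666 0.0011] [0.5258 0.2148 0.165 ] [0.525  0.2128 0.165 ]
(array([0.5241, 0.2146, 0.119 ]), [[-0.5, -0.1], [0.6, -0.2], [0.1, -0.1], [-0.1, 0.3]])
tcp [ 0.5603 -0.0708  0.2598] t 20.95 tilt [ 0.0005 -0.0005 -1.    ] q6 -0.24219858834233712 F [ 0.7 -0.6  0.2] w 0.0854
yaw 0.11664537641719801
twist deg -73.24432465232958 (alt 106.75567534767042 )
shift now-frame cm [13.4612 -8.9586  2.9822]
shift after twist cm [12.459  10.307   2.9822]
```

{"api": "arm_command", "payload": {"commands": [[0, 0, 0, -5, -1], [0, 0, 0, -8.5, -1], [0, 0, 0, -8.5, -1], [0, 0, 0, -8.5, -1], [0, 0, 0, -8.5, -1], [0, 0, 0, -8.5, -1], [0, 0, 0, -8.5, -1], [0, 0, 0, -8.5, -1], [0, 0, 0, -6, -1], [0, 0, 0, -2.7, -1], [0, 0, 0, 0, -1]]}}

```text
time_s: 22.05
tool_pos: [0.5601, -0.0671, 0.2598]
orientation: [-2.023, 2.403, -0.0]
wrist_force: [-0.7, -0.7, 1.6]
width: 0.0856
```

```bash
python3 mv.py .437 -.1755 .23 1.395
```

```text
tcp [ 0.5601 -0.0671  0.2598] t 22.05 tilt [ 0.0004  0.0003 -1.    ] q6 -1.5188748992031622 F [-0.7 -0.7  1.6] w 0.0856
yaw 1.3994389518145522
twist deg 0.2543332044357811 (alt -179.7456667955642 )
shift now-frame cm [12.7801 10.2819  2.9761]
shift after twist cm [12.8256 10.2251  2.9761]
```

Yellow sits within 0.7 mm of red and green. Next, move above the handle.

{"api": "arm_command", "payload": {"commands": [[1.2, 1, 0, 0.2, -1], [2.4, 1.9, 0, 0, -1], [2.6, 2.1, 0, 0, -1], [2.6, 2.1, 0, 0, -1], [2.4, 1.9, 0, 0, -1], [1.6, 1.2, 0, 0, -1], [0, 0, 1, 0, -1], [0, 0, 0, 0, -1], [0, 0, 0, 0, -1]]}}

```text
time_s: 22.95
tool_pos: [0.4374, -0.1758, 0.2491]
orientation: [2.017, -2.409, -0.001]
wrist_force: [-0.4, -0.5, -0.4]
width: 0.0851
```

```bash
python3 mv.py .437 -.1755 .158 1.395
python3 - <<'E'
from h import *
snap('side','s10');snap('top','t10')
crop('s10',240,80,130,140,5,'s10c');crop('t10',285,170,130,100,6,'t10c')
E
```

```text
tcp [ 0.4374 -0.1758  0.2491] t 22.95 tilt [-0.0004  0.0004 -1.    ] q6 -1.776628332818207 F [-0.4 -0.5 -0.4] w 0.0851
yaw 1.394208724286099
twist deg -0.0453367588377302 (alt 179.95466324116228 )
shift now-frame cm [-0.0232  0.0372  9.1078]
shift after twist cm [-0.0232  0.0372  9.1078]
```

View pics/s10c.png

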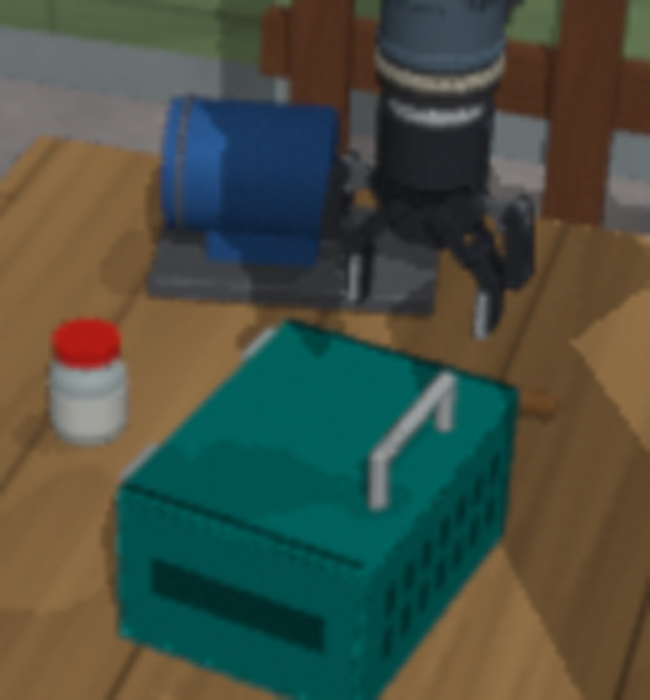

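View pics/t10c.png

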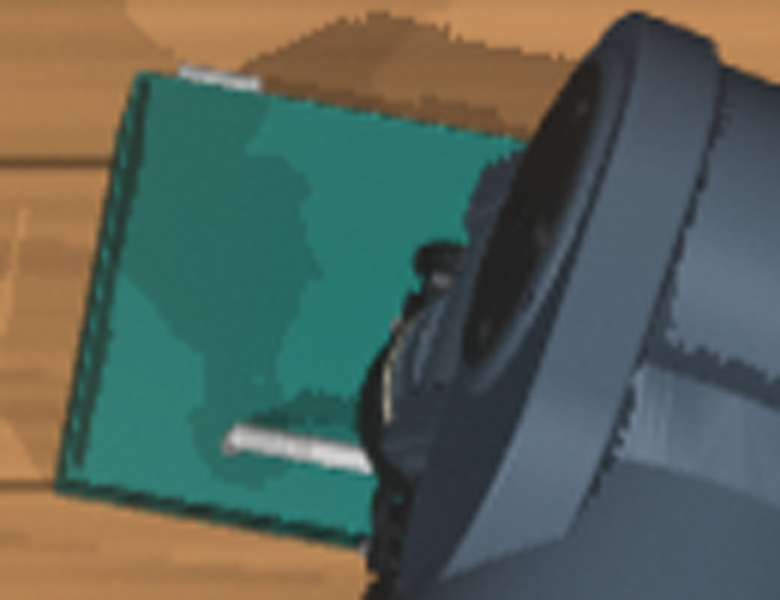

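The side view shows the open jaws straddling the bar, which lies at crop (410,420). Descend and close.

{"api": "arm_command", "payload": {"commands": [[0, 0, 1, 0, -1], [0, 0, 1.5, 0, -1], [0, 0, 1.5, 0, -1], [0, 0, 1.5, 0, -1], [0, 0, 1.5, 0, -1], [0, 0, 1, 0, -1], [0, 0, 0.7, 0, -1], [0, 0, 0.4, 0, -1], [0, 0, 0, 0, -1], [0, 0, 0, 0, -1]]}}

```text
time_s: 24.05
tool_pos: [0.4375, -0.1764, 0.1587]
orientation: [-2.017, 2.408, -0.001]
wrist_force: [0.5, -0.3, 0.3]
width: 0.0855
```

{"api": "arm_command", "payload": {"commands": [[0, 0, 0, 0, -0.4], [0, 0, 0, 0, 0], [0, 0, 0, 0, 0.3], [0, 0, 0, 0, 0.5], [0, 0, 0, 0, 0.6], [0, 0, 0, 0, 0.65]]}}

```text
time_s: 24.65
tool_pos: [0.4373, -0.1763, 0.1583]
orientation: [-2.017, 2.409, 0.0]
wrist_force: [-0.9, -0.3, 0.3]
width: 0.015
```

{"api": "arm_command", "payload": {"commands": [[0, 0, 0, 0, 0.7], [0, 0, 0, 0, 0.75], [0, 0, 0, 0, 1], [0, 0, 0, 0, 1], [0, 0, 0, 0, 1], [0, 0, 0, 0, 1]]}}

```text
time_s: 25.25
tool_pos: [0.4369, -0.1762, 0.1584]
orientation: [2.017, -2.408, -0.001]
wrist_force: [-4.5, 0.1, 5.6]
width: 0.0099
```

```bash
python3 mv.py .437 -.1755 .158 1.395
python3 - <<'E'
from h import *
snap('side','s11')
crop('s11',240,80,130,140,5,'s11c')
E
```

```text
tcp [ 0.4369 -0.1762  0.1584] t 25.25 tilt [-0.0006  0.0001 -1.    ] q6 -1.7775595064584342 F [-4.5  0.1  5.6] w 0.0099
yaw 1.394186867930864
twist deg -0.046589035748234066 (alt 179.95341096425176 )
shift now-frame cm [-0.075   0.004   0.0385]
shift after twist cm [-0.075   0.004   0.0385]
```

View pics/s11c.png

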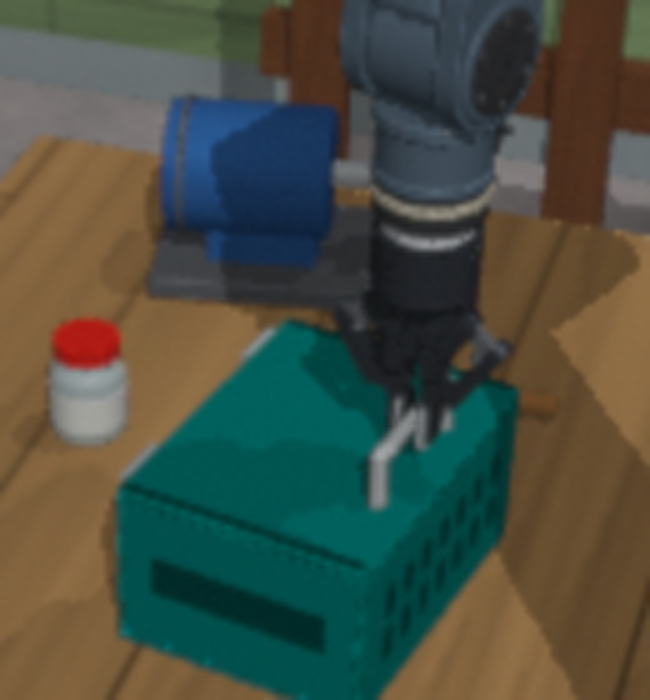

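```bash
python3 -c "
import numpy as np
a=np.radians(np.r_[0,.8,2,3.5,5.5,7.5,10,12.5,15,17.5,20,22.5,25,27.5,30,32.5,35,37,39,41,42.5,43.7,44.5,45])
y=(170*np.cos(a)-48*np.sin(a))/10;z=-(170*np.sin(a)+48*np.cos(a))/10
Y=np.round(y-y[0],2);Z=np.round(z-z[0],2)
print([[0,float(round(p,2)),float(round(q,2)),0,1] for p,q in zip(np.diff(Y),np.diff(Z))],Y[-1],Z[-1],len(a)-1)"
```

```text
[[0, -0.07, -0.24, 0, 1], [0, -0.11, -0.35, 0, 1], [0, -0.14, -0.44, 0, 1], [0, -0.22, -0.58, 0, 1], [0, -0.23, -0.57, 0, 1], [0, -0.32, -0.7, 0, 1], [0, -0.35, -0.69, 0, 1], [0, -0.38, -0.67, 0, 1], [0, -0.41, -0.65, 0, 1], [0, -0.44, -0.63, 0, 1], [0, -0.46, -0.62, 0, 1], [0, -0.49, -0.59, 0, 1], [0, -0.52, -0.58, 0, 1], [0, -0.54, -0.55, 0, 1], [0, -0.56, -0.52, 0, 1], [0, -0.59, -0.5, 0, 1], [0, -0.48, -0.38, 0, 1], [0, -0.5, -0.37, 0, 1], [0, -0.51, -0.35, 0, 1], [0, -0.39, -0.24, 0, 1], [0, -0.32, -0.2, 0, 1], [0, -0.21, -0.12, 0, 1], [0, -0.13, -0.07, 0, 1]] -8.37 -10.61 23
```

{"api": "arm_command", "payload": {"commands": [[0, -0.07, -0.24, 0, 1], [0, -0.11, -0.35, 0, 1], [0, -0.14, -0.44, 0, 1], [0, -0.22, -0.58, 0, 1], [0, -0.23, -0.57, 0, 1], [0, 0, 0, 0, 1]]}}

```text
time_s: 25.9
tool_pos: [0.4445, -0.1777, 0.1808]
orientation: [2.016, -2.408, -0.001]
wrist_force: [-8.4, -0.1, -1.3]
width: 0.0102
```

```bash
python3 mv.py
```

```text
tcp [ 0.4445 -0.1777  0.1808] t 25.9 tilt [-0.001  0.    -1.   ] q6 -1.7742704345796836 F [-8.4 -0.1 -1.3] w 0.0102
yaw 1.3942726576622992
```

{"api": "arm_command", "payload": {"commands": [[0, -0.32, -0.7, 0, 1], [0, -0.35, -0.69, 0, 1], [0, -0.38, -0.67, 0, 1], [0, -0.41, -0.65, 0, 1], [0, -0.44, -0.63, 0, 1], [0, -0.46, -0.62, 0, 1], [0, -0.49, -0.59, 0, 1], [0, -0.52, -0.58, 0, 1], [0, 0, 0, 0, 1]]}}

```text
time_s: 26.8
tool_pos: [0.4767, -0.1837, 0.2328]
orientation: [2.015, -2.407, -0.002]
wrist_force: [-14.7, 0.1, 7.2]
width: 0.0098
```

```bash
python3 mv.py;python3 - <<'E'
from h import *
snap('side','s12')
crop('s12',240,60,130,140,5,'s12c')
E
```

```text
tcp [ 0.4767 -0.1837  0.2328] t 26.8 tilt [-0.0024 -0.0007 -1.    ] q6 -1.7609569004059733 F [-14.7   0.1   7.2] w 0.0098
yaw 1.3939747057237755
```

View pics/s12c.png

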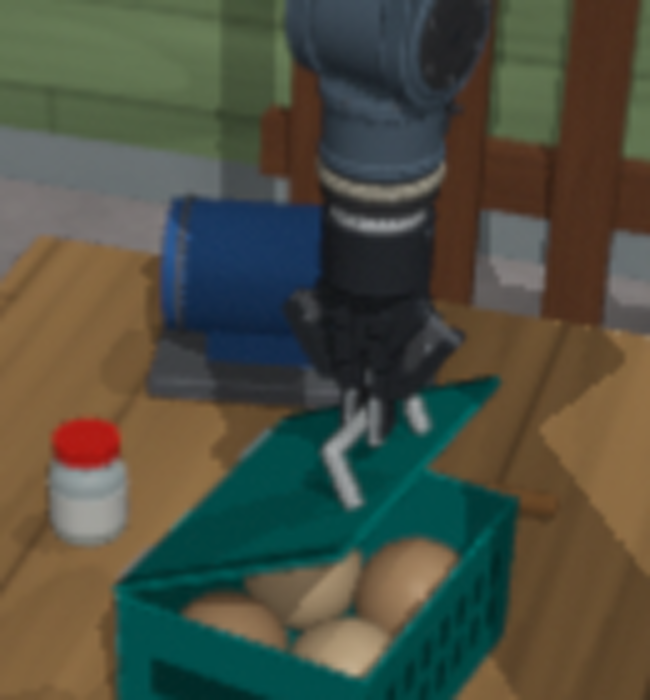

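The lid is at about 25° with the bar still held. The force is about 16 N radially outward, so I'll ease the path out about 1 mm while continuing.

{"api": "arm_command", "payload": {"commands": [[0, -0.48, -0.59, 0, 1], [0, -0.52, -0.55, 0, 1], [0, -0.57, -0.52, 0, 1], [0, -0.48, -0.38, 0, 1], [0, -0.5, -0.37, 0, 1], [0, -0.51, -0.35, 0, 1], [0, -0.39, -0.24, 0, 1], [0, -0.32, -0.2, 0, 1], [0, 0, 0, 0, 1], [0, 0, 0, 0, 1]]}}

```text
time_s: 27.85
tool_pos: [0.5144, -0.1909, 0.2657]
orientation: [2.016, -2.409, 0.003]
wrist_force: [-12.1, -2.8, 13.7]
width: 0.0101
```

```bash
python3 mv.py;python3 - <<'E'
from h import *
snap('side','s13');snap('top','t13')
crop('s13',240,60,130,140,5,'s13c')
E
```

```text
tcp [ 0.5144 -0.1909  0.2657] t 27.85 tilt [ 0.0006 -0.0021 -1.    ] q6 -1.748017533736358 F [-12.1  -2.8  13.7] w 0.0101
yaw 1.3936725253694813
```

View pics/s13c.png

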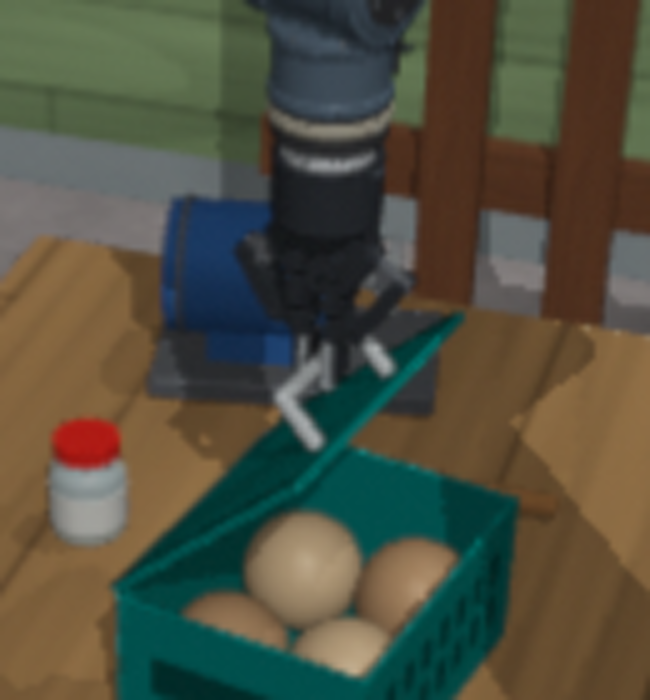

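```bash
cat > lid.py <<'E'
from fit import *
from scipy.optimize import least_squares
def lidpts(t,cx,cy,yaw,pts):
    # pts: (x rel hinge, y, z rel hinge) shut
    p=np.array(pts,float);c,s=np.cos(t),np.sin(t)
    x=p[:,0]*c+p[:,2]*s;z=-p[:,0]*s+p[:,2]*c
    X=x+.1;Y=p[:,1];C,S=np.cos(yaw),np.sin(yaw)
    return np.c_[cx+C*X-S*Y,cy+S*X+C*Y,.1305+z]
FR=(-.2,-.13,.0075);BL=(-.17,.055,.0475);BR=(-.17,-.055,.0475);FL=(-.2,.13,.0075);HR=(0,-.13,.0075);HL=(0,.13,.0075)
E
python3 - <<'E'
from lid import *
np.set_printoptions(precision=4,suppress=True)
# shut: side0 crop c3: lid corners & bar
T=lambda p:un(p,285,170,6);S=lambda p:un(p,255,130,7)
shutS=S([(427,288),(520,180),(617,195),(405,440),(65,330)]);ptsS=[BL,BR,FR,FL,HL]
shutT=T([(235,437),(488,482),(140,73),(665,168),(608,578),(58,490)]);ptsT=[BL,BR,HL,HR,FR,FL]
f=lambda v:np.r_[(proj('side',lidpts(0,*v,ptsS))-shutS).ravel(),(proj('top',lidpts(0,*v,ptsT))-shutT).ravel()]
r=least_squares(f,[.505,-.187,-.178]);print(r.x,r.fun.reshape(-1,2).round(1).tolist())
v=r.x
print('bar',lidpts(0,*v,[(-.17,0,.0475)]),'hinge',lidpts(0,*v,[(0,0,0)]))
o=un([(278,398),(462,316),(297,487)],240,60,5);P=[BL,FR,FL]
for t in(.72,.74,.76,.785,.81):print(t,(proj('side',lidpts(t,*v,P))-o).round(2).tolist())
r=least_squares(lambda t:(proj('side',lidpts(t[0],*v,P))-o).ravel(),[.75]);print(r.x,np.degrees(r.x),r.fun)
E
python3 - <<'E'
import sys;sys.path.insert(0,'.')
E
python3 -c "
from h import *
crop('t13',285,130,130,140,5,'t13c')"
```

```text
[ 0.5058 -0.1884 -0.1806] [[-0.1, 0.6], [-0.2, 0.6], [0.8, -0.2], [0.8, 2.4], [-1.6, 0.8], [1.3, 0.5], [-0.9, 0.2], [-0.7, -0.1], [0.6, -0.2], [0.7, 0.4], [1.1, -1.5]]
bar [[ 0.4369 -0.1758  0.178 ]] hinge [[ 0.6041 -0.2063  0.1305]]
0.72 [[2.14, 1.66], [0.75, 0.49], [0.97, 1.23]]
0.74 [[1.37, 0.95], [0.11, -0.4], [0.24, 0.25]]
0.76 [[0.59, 0.25], [-0.55, -1.28], [-0.52, -0.72]]
0.785 [[-0.4, -0.6], [-1.4, -2.36], [-1.49, -1.91]]
0.81 [[-1.4, -1.44], [-2.27, -3.43], [-2.48, -3.1]]
[0.7498] [42.9632] [ 0.9866  0.6056 -0.2116 -0.8349 -0.1336 -0.2243]
```

View pics/t13c.png

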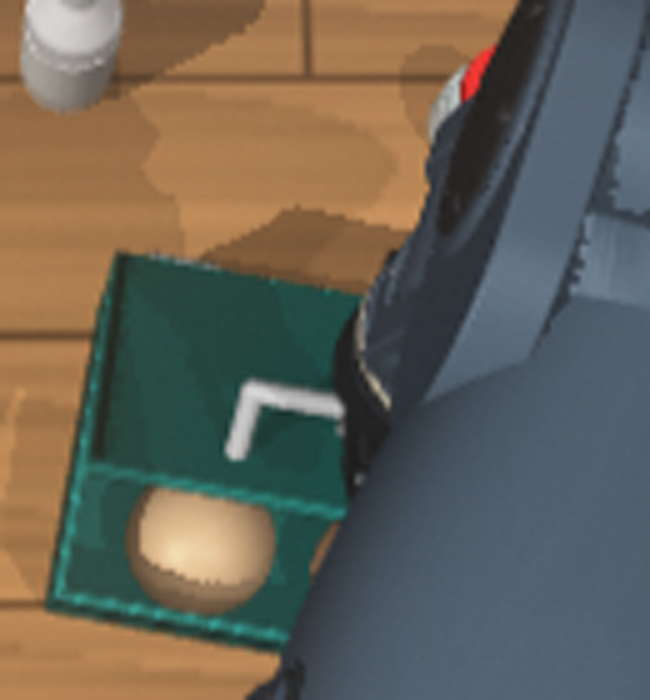

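Run:
```python
from lid import *
v=[.5058,-.1884,-.1806]
T=lambda p:un(p,285,130,5);S=lambda p:un(p,240,60,5)
oT=T([(249,388),(90,464)]);oS=S([(278,398),(462,316),(297,487)])
f=lambda w:np.r_[(proj('side',lidpts(w[0],v[0],v[1],v[2],[BL,FR,FL]))-oS).ravel(),(proj('top',lidpts(w[0],v[0],v[1],v[2],[BL,FL]))-oT).ravel()]
r=least_squares(f,[.75]);print(r.x,r.fun.reshape(-1,2).round(2).tolist())
r=least_squares(lambda w:f(w)[6:],[.75]);print('top only',r.x,r.fun)
g=lambda w:np.r_[(proj('side',lidpts(w[0],w[1],w[2],v[2],[BL,FR,FL]))-oS).ravel(),(proj('top',lidpts(w[0],w[1],w[2],v[2],[BL,FL]))-oT).ravel()]
r=least_squares(g,[.75,v[0],v[1]]);print(r.x,r.fun.reshape(-1,2).round(2).tolist())
# line orientation FL-BL in top, tri of bar end
print(tri(oT,oS[[0,2]]), lidpts(.75,*v,[BL,FL]), lidpts(.785,*v,[BL,FL]))
```

```text
[0.75838851] [[0.64, 0.3], [-0.51, -1.21], [-0.47, -0.64], [0.82, 1.05], [-0.62, 0.3]]
top only [0.76799115] [ 0.95849161  0.42362078 -0.49567418 -0.31505834]
[ 0.73981173  0.50943553 -0.18914706] [[0.4, 0.66], [-0.82, -0.66], [-0.77, -0.07], [0.8, 0.82], [-0.58, 0.02]]
[[ 0.52674517 -0.13372232  0.28406544  0.00064907]
 [ 0.4898665  -0.05533267  0.2699414   0.00226093]] [[ 0.52353986 -0.13572981  0.28113381]
 [ 0.48859558 -0.05310939  0.27231542]] [[ 0.52878068 -0.13668673  0.28426122]
 [ 0.49356249 -0.0540163   0.27717045]]
```

{"api": "arm_command", "payload": {"commands": [[0, -0.2, -0.14, 0, 1], [0, -0.12, -0.1, 0, 1], [0, -0.04, -0.04, 0, 1], [0, 0, 0, 0, 1], [0, 0, 0, 0, 1], [0, 0, 0, 0, 1]]}}

```text
time_s: 28.55
tool_pos: [0.518, -0.1916, 0.2679]
orientation: [2.016, -2.408, 0.002]
wrist_force: [-9.7, -2.7, 8.9]
width: 0.01
```

```bash
python3 mv.py;python3 - <<'E'
from h import *
snap('side','s14');snap('top','t14')
crop('s14',280,110,70,65,11,'s14c')
crop('t14',295,175,65,85,7,'t14c')
E
```

```text
tcp [ 0.518  -0.1916  0.2679] t 28.55 tilt [ 0.0001 -0.0019 -1.    ] q6 -1.7468764818714528 F [-9.7 -2.7  8.9] w 0.01
yaw 1.3936722146637752
```

View pics/s14c.png

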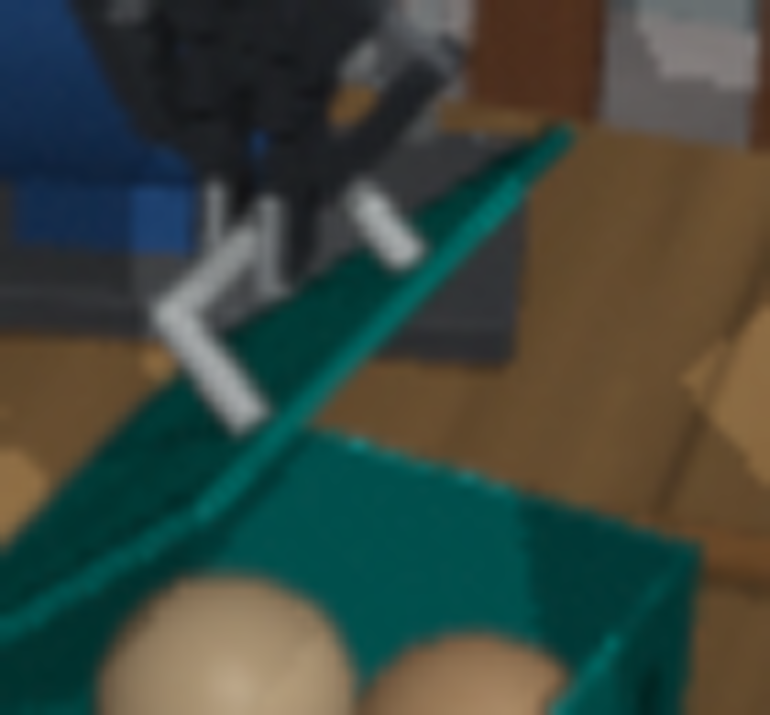

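View pics/t14c.png

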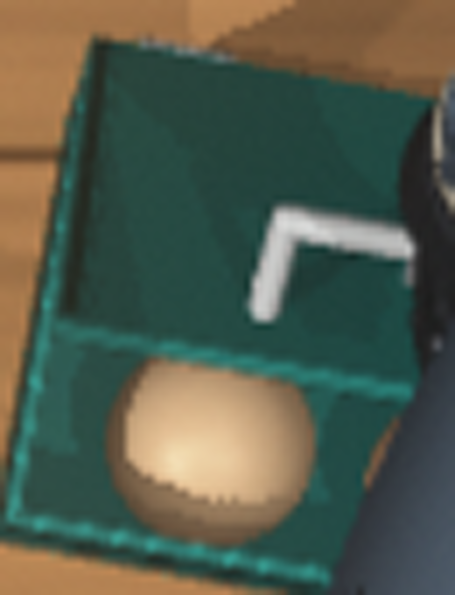

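Run:
```python
from lid import *
T=lambda p:un(p,295,175,7);S=lambda p:un(p,280,110,11)
oT=T([(280,220),(56,318)]);oS=S([(160,313),(563,125),(195,505)])
def F(t,cx,cy,y=-.1806):return np.r_[(proj('side',lidpts(t,cx,cy,y,[BL,FR,FL]))-oS).ravel(),(proj('top',lidpts(t,cx,cy,y,[BL,FL]))-oT).ravel()]
for c in((.5058,-.1884),(.5048,-.1871),(.507,-.188)):
    r=least_squares(lambda w:F(w[0],*c),[.77]);print(c,r.x,r.fun.reshape(-1,2).round(2).tolist())
# TCP based: bar = tcp + (0.0195 up)
import plant
from plant import state
p=state()['tool_pos'];u=np.array([np.cos(-.178),np.sin(-.178)])
p0=np.array([.4369,-.1762,.1584])
d=(p-p0);X=-.170+d[:2]@u;Z=.048+d[2];print('tcp angle',np.arctan2(Z,-X)-np.arctan2(.048,.17),np.hypot(X,Z))
ims=cv2.imread('pics/s14.png');imt=cv2.imread('pics/t14.png')
def draw(im,n,x,y,w,h,s,out):
    im=cv2.resize(im[y:y+h,x:x+w],None,fx=s,fy=s,interpolation=cv2.INTER_CUBIC)
    for t,col in((.745,(255,0,255)),(.785,(0,255,255)),(.825,(255,255,255))):
        for a,b in((FL,FR),(BL,BR),(FL,HL)):
            q=(proj(n,lidpts(t,.5058,-.1884,-.1806,[a,b]))-[x,y]+.5)*s-.5
            cv2.line(im,tuple(map(int,q[0].round())),tuple(map(int,q[1].round())),col,1)
    cv2.imwrite(f'pics/{out}.png',im)
draw(ims,'side',265,110,85,80,9,'ov1');draw(imt,'top',295,175,65,85,7,'ov2')
```

```text
(0.5058, -0.1884) [0.79037579] [[0.49, 0.41], [-0.32, -0.71], [0.02, -0.63], [1.12, 0.15], [-0.17, 0.64]]
(0.5048, -0.1871) [0.79666577] [[0.4, 0.44], [-0.36, -0.77], [-0.05, -0.66], [0.7, 0.13], [-0.6, 0.63]]
(0.507, -0.188) [0.78495923] [[0.33, 0.59], [-0.48, -0.48], [-0.16, -0.37], [0.86, 0.03], [-0.41, 0.51]]
tcp angle 0.7887719397883396 0.18014465001429605
```

View pics/ov1.png

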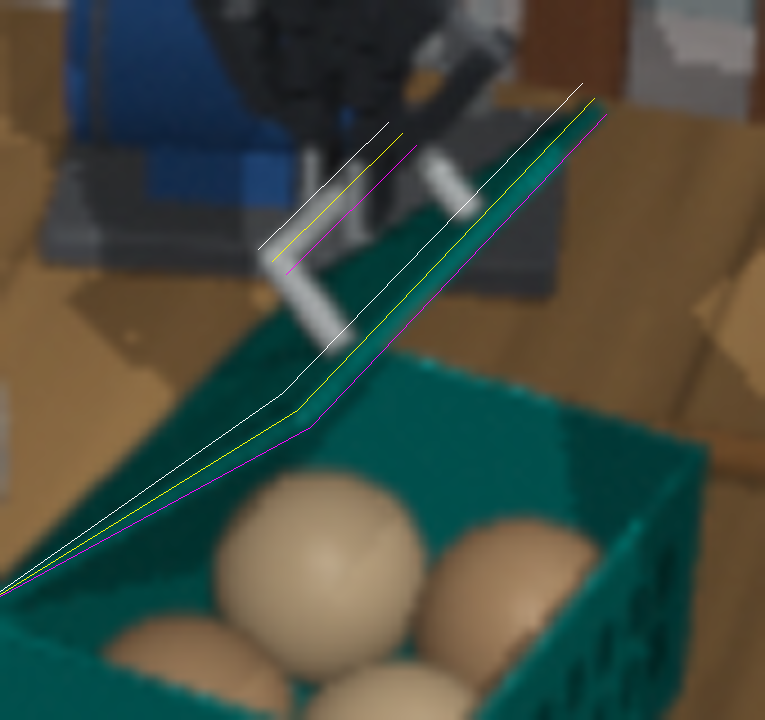

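View pics/ov2.png

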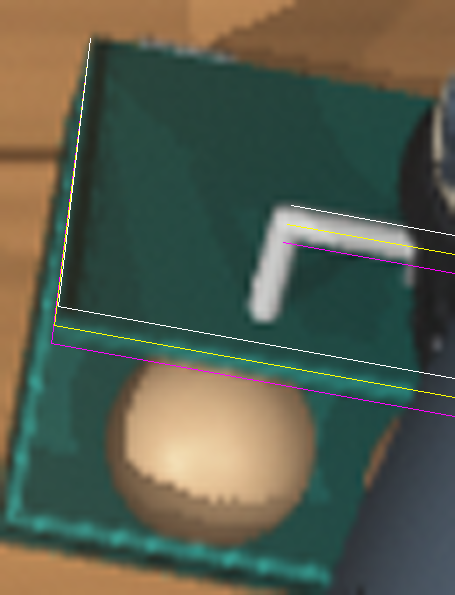

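The yellow 0.785 model lines lie on the lid's upper front edge and the bar in both views. The fits give 0.785–0.797 and the TCP arc 0.789. I'll hold still and do the last check.

{"api": "arm_command", "payload": {"commands": [[0, 0, 0, 0, 1], [0, 0, 0, 0, 1], [0, 0, 0, 0, 1], [0, 0, 0, 0, 1], [0, 0, 0, 0, 1], [0, 0, 0, 0, 1], [0, 0, 0, 0, 1], [0, 0, 0, 0, 1]]}}

```text
time_s: 29.45
tool_pos: [0.518, -0.1916, 0.2679]
orientation: [2.015, -2.408, 0.002]
wrist_force: [-9.7, -4.0, 8.0]
width: 0.0103
```

```bash
python3 mv.py;python3 - <<'E'
from disc import *
np.set_printoptions(precision=4,suppress=True)
snap('side','s15');snap('top','t15');print(state()['joint_vel'])
t=cv2.imread('pics/t15.png');s=cv2.imread('pics/s15.png')
A,B=disc(t,(203,215)),disc(s,(260,232));print(tri([A[0]],[B[0]])[0])
E
```

```text
tcp [ 0.518  -0.1916  0.2679] t 29.45 tilt [ 0.0001 -0.0019 -1.    ] q6 -1.7468712179153714 F [-9.7 -4.   8. ] w 0.0103
yaw 1.3936499694852797
[-0.0021 -0.0009  0.0019  0.0016  0.0003  0.0003]
[0.525  0.2143 0.1666 0.0011]
```

View pics/s15.png

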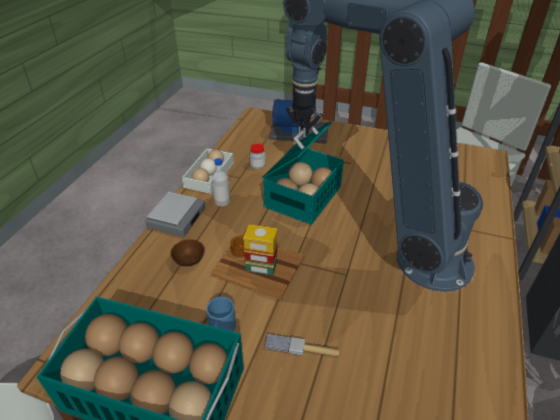

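View pics/t15.png

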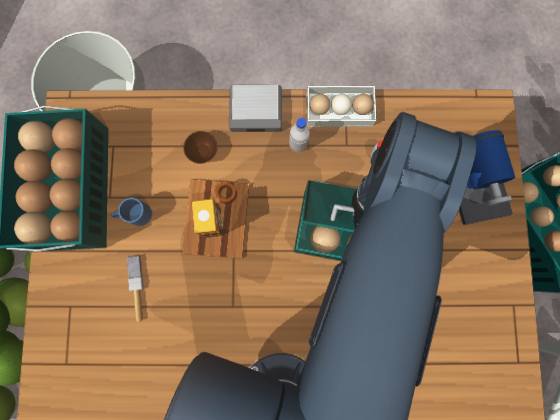

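The column stands at (204,215) in the top view, the lid is held open at (305,135) in the side view, and the bystanders I can see are unmoved. Everything is still, so I'm handing in.

```bash
python3 -c "
from plant import sign_off
print(sign_off())"
```

```text
the job is handed in; nothing more can be done
None
```

The job is done and handed in at about 29.5 s of the 72 s allowed. The red tin stands on the green one with the yellow on top, each lowered until it touched before release. The lid is held by its bar at about 45°.

- **Column:** the centre discs of the three tins agree within about 0.7 mm (x 0.525–0.5254 m, y 0.2137–0.2144 m). The column measured the same after the lid was raised. The green tin's top was covered once stacked, so I judged it unmoved from its label and edges in the side view. Edge fits in single views scattered by 1–3 mm around the disc values.
- **Lid angle:** the target was 0.785 rad. Image fits gave 0.785–0.797, depending on the crate position assumed, and the tool's arc gave 0.789. One disagreement remains: the tool's arc radius came out at 180 mm against the expected 177 mm, with about 13 N still pressing outward along it. The bar has probably shifted a few millimetres in the pads.
- **Stillness and bystanders:** the last two readings, 0.9 s apart, showed the same tool position, and the joints were still. The highest wrist force I read was about 18 N. In the last pictures the other things stand where they were, except that the arm hides the scraper and most of the jar in the top view. I compared them by eye and did not measure them.

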